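# Find the heavy side of a belt drum on the roller stand

### The job

Lift the belt drum that stands on end on the pipe offcut, lay it on its side on the roller stand with its shaft across both pairs of rollers, and let go until it lies still. Then find its heavy side: turn it well away from there by hand, let go again, and let it roll freely until it comes to rest by itself. Last, grip it firmly as it lies on the rollers and finish while still holding it, heavy side straight down, so that the light side on top can be chalked; do not drop the drum, and leave the hammer, spray bottle and brackets alone.

Things in the scene. Friction and masses are not known exactly. Their poses are not given: they have to be found in the camera images.
- drum: welded grey steel belt drum: closed cylinder, 90 mm diameter, 44 mm wide, on a bright steel shaft 14 mm thick and 210 mm long that sticks out 83 mm on either side (weld ring 22 mm across, 3 mm high, at its root). About 0.8 kg. Origin: its centre; z: along the shaft. It starts upright, centre 120 mm above the table
- drum_mid (a point): centre of the drum. One side is heavier inside: it cannot be seen and differs from run to run. Let go on the rollers, the drum swings about its shaft like a pendulum, heavy side downwards, for one to three seconds; roller drag leaves it at rest within about 10 degrees of true bottom (or stuck, if the heavy side is almost exactly on top)
- drum_seam (a point): dark weld seam along the rim (the drum's +x side, 45 mm from its axis, mid width); a yellow paint dash on each end face points to it. It only shows how far the drum has turned and tells nothing of the heavy side
- stand: blue roller stand, fixed. Base 120 mm (its x) by 150 mm (its y), 10 mm thick; origin: centre of the underside. Two cheek plates, 75 mm wide (x), 6 mm thick, centred 50 mm either side along its y, tops 63 mm above the table; each carries a roller pair on its outer side. The shaft lies along the stand's y; the drum hangs between the cheeks with 25 mm to each
- stand_seat (a point): where the drum's centre comes to lie, 75 mm above the table, midway between the roller pairs. Rollers: steel, 28 mm diameter, free-turning, 53 to 65 mm from here along the stand's y, each pair 32 mm apart along its x, tops 75 mm above the table; the shaft drops into the dip between them. Shaft ends then stand out 40 mm beyond the rollers
- rest: brown pipe offcut on end, with a 110 mm square, 8 mm thick foot plate, fixed: outside diameter 76 mm, bore 66 mm, rim 98 mm above the table. The drum stands on its rim, the lower shaft end free inside (its tip 15 mm above the table). Origin: centre of the underside, on the table
- hammer: hammer lying on the table between the robot and the work, about 0.26 m long; origin under the middle of its length. To be left alone
- sprayer: white spray bottle with red head, 62 mm in diameter, 197 mm high, upright; origin at the centre of its foot. To be left alone
- bracket0: black steel angle bracket, 50 x 60 mm foot, 60 mm high; origin under the foot's centre. To be left alone
- bracket1: a second black steel angle bracket like the first. To be left alone
There are look-alikes about, which are no part of the job. Several things look just like the stand: the one meant starts farthest to the robot's left.

How it is judged:
On the way, in this order (a step that is already met when the one before it is completed fails the run):
1. the drum lies on its side on the rollers, let go and still (angle between the z axis of drum and the y axis of stand, either way round below 0.12 rad and x of drum_mid in the frame of stand between -0.008 and 0.008 m and y of drum_mid in the frame of stand between -0.024 and 0.024 m and height (world z) of drum_mid between 0.069 and 0.081 m and contact force between drum and stand above 0.5 N and contact force between drum and the fingers below 0.05 N and contact force between drum and the arm below 0.05 N and angular speed of drum below 0.15 rad/s), for 0.3 s.
2. turned by hand and let go, the drum rolls freely on the rollers (angle between the z axis of drum and the y axis of stand, either way round below 0.12 rad and x of drum_mid in the frame of stand between -0.008 and 0.008 m and y of drum_mid in the frame of stand between -0.024 and 0.024 m and contact force between drum and the fingers below 0.05 N and contact force between drum and the arm below 0.05 N and angular speed of drum above 0.8 rad/s), for 0.03 s.
3. the drum has come to rest on the rollers by itself, untouched (all of step 1), for 0.3 s.
At the end, for the whole second after the job is handed in: the drum still lies on both roller pairs (centre within 8 mm across and 24 mm along the shaft, shaft within 7 degrees of the stand's y), its heavy side within 15 degrees of straight down, still, and gripped by the fingers with more than 8 N (angle between the z axis of drum and the y axis of stand, either way round below 0.12 rad and x of drum_mid in the frame of stand between -0.008 and 0.008 m and y of drum_mid in the frame of stand between -0.024 and 0.024 m and height (world z) of drum_mid between 0.069 and 0.081 m and contact force between drum and stand above 0.5 N and angle between lump_c0's own x axis and vertical above 2.88 rad and contact force between drum and the fingers above 8 N and angular speed of drum below 0.15 rad/s); the arm keeps its last pose, push and grip.
It fails at once if the drum is dropped onto the table (height (world z) of drum_mid below 0.055 m).
It fails at once if the hammer is disturbed (distance of hammer from where it was at the start of the episode above 0.02 m or angle between hammer's own z axis and vertical above 0.4 rad).
It fails at once if the sprayer is disturbed (distance of sprayer from where it was at the start of the episode above 0.02 m or angle between sprayer's own z axis and vertical above 0.4 rad).
It fails at once if the bracket0 is disturbed (distance of bracket0 from where it was at the start of the episode above 0.02 m or angle between bracket0's own z axis and vertical above 0.4 rad).
It fails at once if the bracket1 is disturbed (distance of bracket1 from where it was at the start of the episode above 0.02 m or angle between bracket1's own z axis and vertical above 0.4 rad).
It also fails if it takes over 58 s, if anything falls off the work surface, if the arm or the gripper's body presses on something with over 40 N, if the wrist force passes 120 N, or if a joint passes its speed limit or range.

### The arm

A 7-joint arm with a two-finger parallel gripper is mounted at the origin on the work surface. World frame = base frame: x ahead of the robot, y to its left, z up, the work surface at z = 0. Lengths are in m, angles in rad, forces in N, time in s.
With the tool pointing down it reaches from about 0.35 to 0.9 m from the base axis. Payload 8.1 kg.
Tool frame: the origin (TCP) lies midway between the tips of the shut fingers; the grasp point (between the pads) lies 19 mm behind it; z points along the fingers, y is the direction in which the jaws open and shut (so a half turn about z gives the same grasp; the last joint's range is limited). The gripper opens to 92 mm and grips with 3 to 60 N. Pads are 19 mm wide; open, the fingers measure 130 mm over their backs; the gripper's body (75 mm by 190 mm) begins 47 mm behind the grasp point.
Start: joints at [1.025, 0.434, 0.025, 1.573, -0.012, 1.134, -0.075], TCP at [0.268, -0.565, 0.227] pointing down, gripper open.
Joint ranges: [-2.62, 2.62], [-0.44, 2.09], [-1.27, 1.32], [0.08, 2.57], [-1.32, 4.46], [0.12, 2], [-2.74, 2.74]. Speed limits (rad/s): [2.22, 2.22, 3.01, 3.01, 3.14, 3.14, 3.14].

### API

Orientations are given as a rotation vector (axis times angle).
In Python, from cell import arm gives the robot as it stands. The module is installed in compiled form; this text tells all that it offers.
- The arm moves only by the tool jog_arm, never from a script. Its argument "increments" is a list of rows, each an object with "slide": the shift along the tool's x, y, z in mm, a list of three; "roll": the turn about the tool's z in rad; "gripper": the opening, from 0 (shut) to 1 (fully open). In form: [{"slide": [x, y, z], "roll": roll, "gripper": gripper}, ...]. A call has exactly 10 rows; each row is the pose to reach, as a shift and turn from the pose commanded when the call began, along the tool's axes at that moment; what a row does not reach only later rows make up. A row lasts 1/12 s, in which the tool goes at most 41.7 mm and 7.16 degrees, less where a joint would pass 70% of its speed; a pose out of reach is approached as far as the arm can. A call with a gripper value outside its range is refused whole. The fingers move at their own pace and stop on an object; "newtons" is the grip in N (left out, the last holds). Time passes only in rows, so rows that repeat a pose let the fingers close, or fill a call up. It gives the time, the measured TCP pose, the force and the opening at its end, in the units of the state.
- arm.observe(): the state, without advancing time (a new reading comes with each control period).
- arm.get_image(name): name is "scene" or "top"; returns a dict with "frame" (384x512x3 uint8, blue, green, red), "depth" (384x512 float32, m along the optical axis (not along the pixel's ray), 0 where there is no reading), "intrinsics" (3x3 intrinsics, pixels), "R" (3x3) and "t" (3): a world point X has camera coordinates R X + t. Camera axes: x right, y down, z forward; pixel columns grow to the right and rows downward; lengths in m; the calibration is good to about 2 mm. A picture is of the moment at which its call begins.
- arm.sign_off(): hands the job in, once; it reports no verdict.
The state is a dict: "clock": time; "joints": joint angles; "dq": joint speeds; "joint_efforts": joint torques, N m; "position": TCP position; "ee_rot": TCP orientation; "force": force on the tool from outside, world axes, zero at the start; "ft_torque": the same for the moment, N m; "width": opening from 0.0 (shut) to 1.0 (fully open).
Only numpy, scipy, OpenCV 4.12 (cv2) and the standard library are available. Lean on these libraries where they do the work, as an engineer would, in place of code of your own. Each camera call takes 0.05 s, during which the arm holds its last target.

## Working session

There is one attempt and no reset: what is moved stays moved. The work goes in short steps, Python scripts to look and compute and a tool call to move; the robot and the scene stay as the last step left them, time stands still between calls to the robot, and variables do not carry over. Pictures are saved under pics/ and viewed, and the job is handed in when it is done.

Besides the shell and the picture viewer there is one more tool, called by a JSON object that holds its "api" and its "payload". jog_arm: Moves the arm, as the interface text tells. Its arguments: {"type":"object","properties":{"increments":{"type":"array"},"newtons":{"type":"number"}},"required":["increments"]}

```bash
mkdir -p pics; ls; cat > h.py <<'E'
import numpy as np, cv2
from cell import arm
def pix2w(im,u,v,d=None):
    K=im["intrinsics"]; 
    if d is None: d=float(im["depth"][int(round(v)),int(round(u))])
    c=d*np.linalg.inv(K)@np.array([u,v,1.0])
    return im["R"].T@(c-im["t"])
def w2pix(im,X):
    c=im["R"]@np.asarray(X,float)+im["t"]; p=im["intrinsics"]@c
    return p[:2]/p[2]
def cloud(im):
    d=im["depth"]; h,w=d.shape; u,v=np.meshgrid(np.arange(w),np.arange(h))
    c=np.stack([u*d,v*d,d],-1)@np.linalg.inv(im["intrinsics"]).T
    X=(c-im["t"])@im["R"]; X[d==0]=np.nan
    return X
E
python3 - <<'E'
from h import *
for n in("scene","top"):
    im=arm.get_image(n); cv2.imwrite(f"pics/{n}0.png",im["frame"]); np.savez(f"{n}0.npz",**im)
    print(n,im["intrinsics"].round(1).tolist(),(-im["R"].T@im["t"]).round(3),im["R"].round(3).tolist())
s=arm.observe();print({k:np.round(v,3) for k,v in s.items()})
E
```

```text
pics
scene [[483.0, 0.0, 252.4], [0.0, 483.0, 203.0], [0.0, 0.0, 1.0]] [ 1.39  -0.059  0.708] [[0.071, 0.997, -0.005], [0.582, -0.046, -0.812], [-0.81, 0.054, -0.584]]
top [[363.0, 0.0, 253.6], [0.0, 363.0, 192.8], [0.0, 0.0, 1.0]] [0.42  0.012 0.896] [[-0.007, -1.0, 0.002], [-0.983, 0.007, -0.182], [0.182, -0.003, -0.983]]
{'clock': np.float64(0.1), 'joints': array([ 1.025,  0.435,  0.025,  1.574, -0.012,  1.134, -0.075]), 'dq': array([ 0.001, -0.   ,  0.001, -0.003,  0.001,  0.001, -0.001]), 'joint_efforts': array([ 3.0000e-03, -6.6913e+01,  9.8800e-01, -3.1515e+01, -6.1000e-02,
        3.7000e-02,  0.0000e+00]), 'position': array([ 0.268, -0.564,  0.226]), 'ee_rot': array([-3.064e+00, -6.890e-01,  1.000e-03]), 'force': array([ 0.882,  0.772, -0.292]), 'ft_torque': array([ 0.022, -0.018,  0.01 ]), 'width': np.float64(0.998)}
```

View pics/scene0.png

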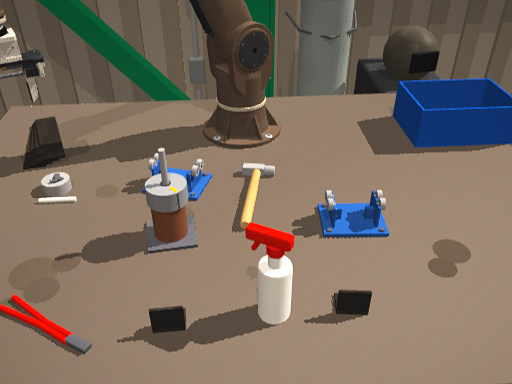

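View pics/top0.png

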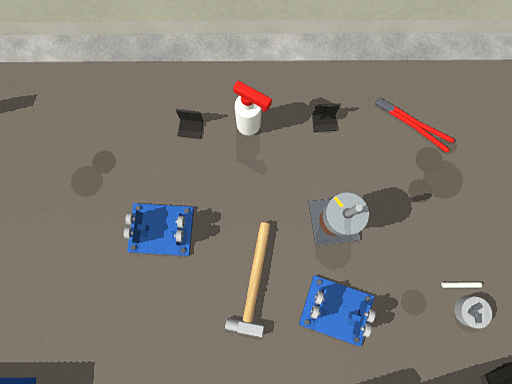

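```bash
python3 - <<'E'
from h import *
for n,boxes in(("top",[(100,180,120,100),(290,170,100,100),(200,60,150,90)]),("scene",[(300,170,110,80),(130,140,90,120)])):
    im=dict(np.load(f"{n}0.npz"))
    for i,(x,y,w,h) in enumerate(boxes):
        c=im["frame"][y:y+h,x:x+w]; cv2.imwrite(f"pics/{n}0_c{i}.png",cv2.resize(c,None,fx=6 if i<3 else 5,fy=6,interpolation=cv2.INTER_CUBIC) if w<=120 else cv2.resize(c,None,fx=5,fy=5))
for n in("top","scene"):
    im=dict(np.load(f"{n}0.npz")); X=cloud(im); F=im["frame"].astype(int)
    blue=(F[...,0]>90)&(F[...,0]>F[...,2]*2)&(F[...,1]<F[...,0]*.75)
    for nm,reg in (("L",X[...,1]>0),("R",X[...,1]<0)):
        m=blue&reg&(X[...,2]>0.003)&(X[...,2]<0.016)&(X[...,0]<0.8)&(X[...,0]>.25)&(abs(X[...,1])<.4)
        P=X[m][:,:2]; 
        r=cv2.minAreaRect((P*1000).astype(np.float32)); print(n,nm,m.sum(),r,np.median(X[m][:,2]))
    m=(X[...,2]>.215)&(X[...,2]<.235)&(X[...,0]>.3)&(X[...,0]<.8)&(abs(X[...,1])<.4);print(n,"tip",m.sum(),X[m].mean(0) if m.any() else 0)
    m=(X[...,2]>.137)&(X[...,2]<.147)&(X[...,0]>.3)&(X[...,0]<.8)&(X[...,1]<-.05)&(X[...,1]>-.35);P=X[m];c,rad=cv2.minEnclosingCircle((P[:,:2]*1000).astype(np.float32));print("drumtop",m.sum(),c,rad)
    m=(X[...,2]>.12)&(X[...,0]>.3)&(X[...,0]<.9)&(X[...,1]>-.05)&(X[...,1]<.4);P=X[m];print("spray",P.min(0),P.max(0))
E
```

```text
top L 2213 ((496.9381408691406, 237.5843505859375), (150.15493774414062, 119.41436767578125), 86.2542953491211) 0.010099410915587421
top R 2329 ((303.8817443847656, -183.11483764648438), (150.03573608398438, 119.0916519165039), 71.01091766357422) 0.009933351050344767
top tip 52 [ 0.51545385 -0.18493415  0.22404678]
drumtop 1314 (516.2202758789062, -185.79534912109375) 45.14141845703125
spray [ 0.73150898 -0.02816264  0.12024154] [0.7882441  0.05154446 0.20060158]
scene L 1514 ((500.1515808105469, 236.80352783203125), (150.70745849609375, 123.05778503417969), 86.00416564941406) 0.008767582155602324
scene R 364 ((307.4139709472656, -183.56808471679688), (151.86590576171875, 122.09251403808594), 70.54264831542969) 0.008593973367357743
scene tip 40 [ 0.52120208 -0.18667651  0.22118929]
drumtop 746 (518.3507080078125, -187.74984741210938) 47.57404708862305
spray [ 0.73707299 -0.02785799  0.12002012] [0.79980771 0.05106092 0.19869695]
```

View pics/top0_c0.png

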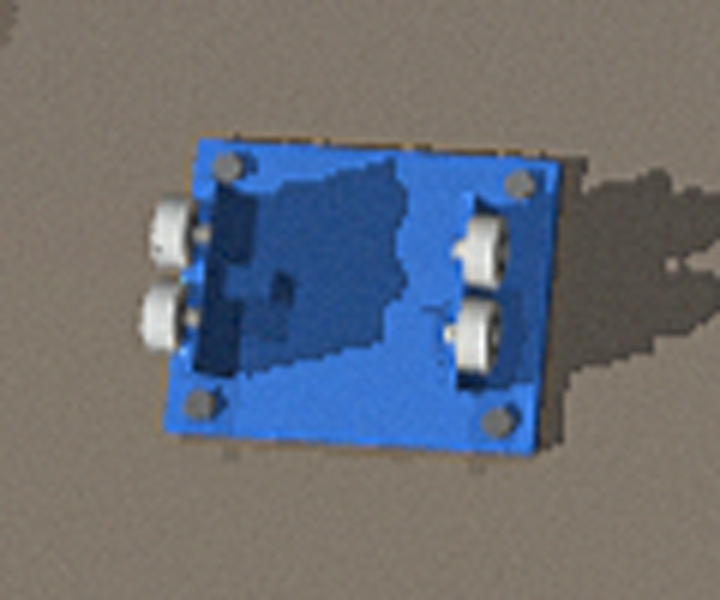

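View pics/scene0_c0.png

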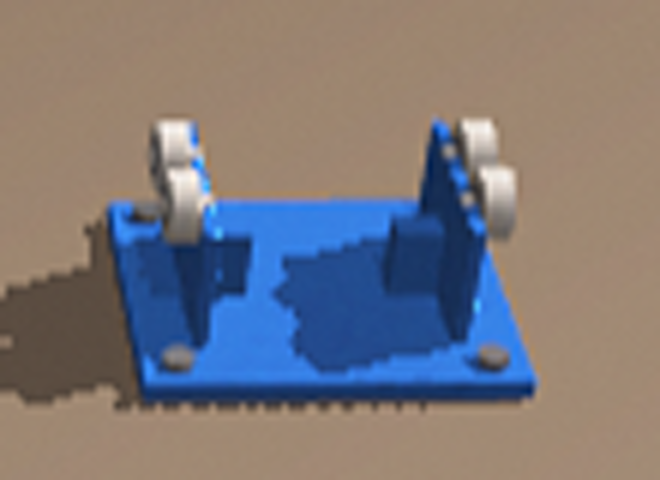

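```bash
python3 - <<'E'
from h import *
from scipy.spatial.transform import Rotation as R
c=np.array([.4975,.237,0]);a=np.deg2rad(86.15);sy=np.array([np.cos(a),np.sin(a),0]);sx=np.array([np.sin(a),-np.cos(a),0])
im=dict(np.load("top0.npz"))
X=cloud(im); L=(X-c); px=L@sx; py=L@sy; z=X[...,2]
for s in(-1,1):
  for q in(-1,1):
    m=(z>.066)&(abs(px)<.045)&(py*s>.045)&(py*s<.075)&(px*q>0)
    print(s,q,m.sum(),"x",px[m].min(),px[m].max(),px[m].mean(),"y",py[m].min(),py[m].max(),"z",z[m].max())
T=R.from_rotvec([-3.064,-.689,.001]).as_matrix();print(T.round(3))
print("sy",sy,"sx",sx)
E
```

```text
-1 -1 65 x -0.028090738064602622 -0.0010213426231703696 -0.01629707844460493 y -0.06557214886196343 -0.050152026672325045 z 0.07763536066448429
-1 1 68 x 0.0013179535839469832 0.027058785461350928 0.015105709859089855 y -0.06509968383316159 -0.04908856623452006 z 0.0781419378924428
1 -1 68 x -0.0286170577573212 -0.003258925164238291 -0.016693366799486426 y 0.04811253973882418 0.06593993582203919 z 0.07763595152239279
1 1 70 x 0.003137175978052966 0.02668263715526498 0.014809286234723992 y 0.047657203201314495 0.06611943874914789 z 0.07794567342124346
[[ 0.904  0.428 -0.001]
 [ 0.428 -0.904  0.001]
 [-0.    -0.001 -1.   ]]
sy [0.06714462 0.99774325 0.        ] sx [ 0.99774325 -0.06714462  0.        ]
```

{"api": "jog_arm", "payload": {"increments": [{"slide": [20, -12, -20], "roll": -0.1, "gripper": 1}, {"slide": [55, -33, -34], "roll": -0.2, "gripper": 1}, {"slide": [90, -54, -34], "roll": -0.31, "gripper": 1}, {"slide": [125, -75, -34], "roll": -0.42, "gripper": 1}, {"slide": [160, -97, -34], "roll": -0.53, "gripper": 1}, {"slide": [195, -118, -34], "roll": -0.64, "gripper": 1}, {"slide": [230, -139, -34], "roll": -0.75, "gripper": 1}, {"slide": [265, -160, -34], "roll": -0.86, "gripper": 1}, {"slide": [300, -182, -34], "roll": -0.97, "gripper": 1}, {"slide": [335, -203, -34], "roll": -1.06, "gripper": 1}], "newtons": 15}}

```text
clock: 0.93
position: [0.4839, -0.2358, 0.2606]
ee_rot: [-2.29, -2.151, 0.0]
force: [1.0, -1.2, -0.4]
width: 0.997
```

```bash
cat >> h.py <<'E'
from scipy.spatial.transform import Rotation as Rot
C=np.array([.4975,.237,0]);A=np.deg2rad(86.15);SY=np.array([np.cos(A),np.sin(A),0]);SX=np.array([np.sin(A),-np.cos(A),0])
def st(target=None):
    s=arm.observe(); T=Rot.from_rotvec(s["ee_rot"]).as_matrix(); p=np.array(s["position"])
    print("t",round(float(s["clock"]),2),"q",np.round(s["joints"],2),"p",p.round(4),"F",np.round(s["force"],1),"M",np.round(s["ft_torque"],2),"w",round(float(s["width"])*92,1))
    print("toolx",T[:,0].round(3),"tooly",T[:,1].round(3),"stand xy",round(float((p-C)@SX),4),round(float((p-C)@SY),4))
    print("yaw err of tool y to stand x (deg)",np.rad2deg(np.arctan2(T[:,1]@SY,T[:,1]@SX)).round(2))
    if target is not None: print("slide mm",(1000*T.T@(np.array(target)-p)).round(1))
    return s,T
E
python3 -c "
from h import *
st([.517,-.186,.24])"
```

```text
t 0.93 q [ 0.62  0.29 -0.34  1.71  0.11  1.15  0.19] p [ 0.4839 -0.2358  0.2606] F [ 1.  -1.2 -0.4] M [-0.01 -0.11 -0.  ] w 91.7
toolx [ 0.062  0.998 -0.   ] tooly [ 0.998 -0.062 -0.   ] stand xy 0.0182 -0.4727
yaw err of tool y to stand x (deg) 0.27
slide mm [51.8 29.9 20.6]
```

{"api": "jog_arm", "payload": {"increments": [{"slide": [26, 15, 0], "roll": 0, "gripper": 1}, {"slide": [52, 30, 0], "roll": 0, "gripper": 1}, {"slide": [52, 30, 0], "roll": 0, "gripper": 1}, {"slide": [52, 30, 15], "roll": 0, "gripper": 1}, {"slide": [52, 30, 35], "roll": 0, "gripper": 1}, {"slide": [52, 30, 55], "roll": 0, "gripper": 1}, {"slide": [52, 30, 68], "roll": 0, "gripper": 1}, {"slide": [52, 30, 68], "roll": 0, "gripper": 0.4}, {"slide": [52, 30, 68], "roll": 0, "gripper": 0}, {"slide": [52, 30, 68], "roll": 0, "gripper": 0}], "newtons": 15}}

```text
clock: 1.77
position: [0.5173, -0.1882, 0.1935]
ee_rot: [2.295, 2.144, 0.001]
force: [-0.0, 0.4, -0.6]
width: 0.827
```

```bash
python3 - <<'E'
from h import *
st()
im=arm.get_image("scene");cv2.imwrite("pics/g1.png",cv2.resize(im["frame"][40:270,80:300],None,fx=2.6,fy=2.6))
E
```

```text
t 1.77 q [ 0.52  0.37 -0.36  1.78  0.15  1.02  0.04] p [ 0.5173 -0.1882  0.1935] F [-0.   0.4 -0.6] M [-0.01 -0.1  -0.02] w 76.1
toolx [ 0.068  0.998 -0.   ] tooly [ 0.998 -0.068  0.001] stand xy 0.0483 -0.4229
yaw err of tool y to stand x (deg) -0.06
```

View pics/g1.png

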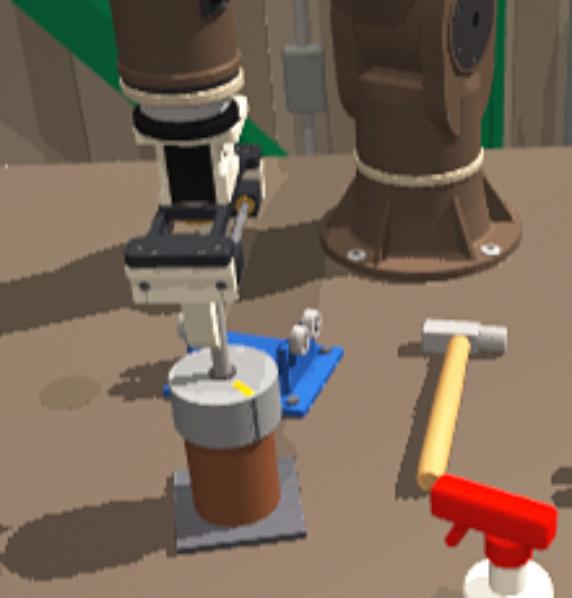

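{"api": "jog_arm", "payload": {"increments": [{"slide": [0, 0, 0], "roll": 0, "gripper": 0}, {"slide": [0, 0, 0], "roll": 0, "gripper": 0}, {"slide": [0, 0, 0], "roll": 0, "gripper": 0}, {"slide": [0, 0, 0], "roll": 0, "gripper": 0}, {"slide": [0, 0, 0], "roll": 0, "gripper": 0}, {"slide": [0, 0, 0], "roll": 0, "gripper": 0}, {"slide": [0, 0, 0], "roll": 0, "gripper": 0}, {"slide": [0, 0, 0], "roll": 0, "gripper": 0}, {"slide": [0, 0, 0], "roll": 0, "gripper": 0}, {"slide": [0, 0, 0], "roll": 0, "gripper": 0}], "newtons": 25}}

```text
clock: 2.65
position: [0.5165, -0.1879, 0.1926]
ee_rot: [-2.295, -2.144, 0.001]
force: [-1.6, 0.2, 1.0]
width: 0.141
```

{"api": "jog_arm", "payload": {"increments": [{"slide": [0, 0, -3], "roll": 0, "gripper": 0}, {"slide": [0, 0, -8], "roll": 0, "gripper": 0}, {"slide": [0, 0, -18], "roll": 0, "gripper": 0}, {"slide": [0, 0, -32], "roll": 0, "gripper": 0}, {"slide": [0, 0, -48], "roll": 0, "gripper": 0}, {"slide": [0, 0, -64], "roll": 0, "gripper": 0}, {"slide": [0, 0, -80], "roll": 0, "gripper": 0}, {"slide": [0, 0, -96], "roll": 0, "gripper": 0}, {"slide": [0, 0, -107], "roll": 0, "gripper": 0}, {"slide": [0, 0, -112], "roll": 0, "gripper": 0}]}}

```text
clock: 3.48
position: [0.5176, -0.188, 0.3068]
ee_rot: [2.294, 2.143, 0.002]
force: [-0.1, -0.2, -7.4]
width: 0.142
```

```bash
python3 - <<'E'
from h import *
st()
im=arm.get_image("scene");cv2.imwrite("pics/g2.png",cv2.resize(im["frame"][20:270,60:300],None,fx=2.4,fy=2.4))
E
```

```text
t 3.48 q [ 0.53  0.28 -0.36  1.61  0.11  1.26  0.08] p [ 0.5176 -0.188   0.3068] F [-0.1 -0.2 -7.4] M [-0.09 -0.16  0.02] w 13.1
toolx [ 0.068  0.998 -0.001] tooly [ 0.998 -0.068  0.002] stand xy 0.0486 -0.4227
yaw err of tool y to stand x (deg) -0.05
```

View pics/g2.png

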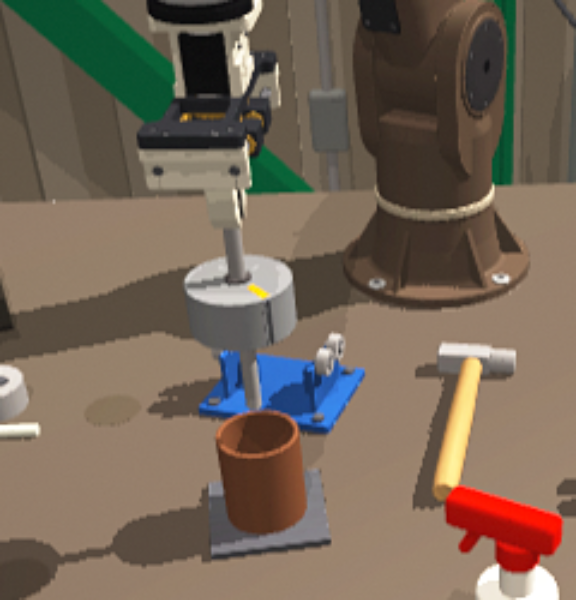

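{"api": "jog_arm", "payload": {"increments": [{"slide": [5, -1, 0], "roll": 0, "gripper": 0}, {"slide": [17, -3, 0], "roll": 0, "gripper": 0}, {"slide": [37, -6, 0], "roll": 0, "gripper": 0}, {"slide": [64, -10, 0], "roll": 0, "gripper": 0}, {"slide": [95, -14, 0], "roll": 0, "gripper": 0}, {"slide": [128, -19, 0], "roll": 0, "gripper": 0}, {"slide": [161, -24, 0], "roll": 0, "gripper": 0}, {"slide": [194, -29, 0], "roll": 0, "gripper": 0}, {"slide": [227, -34, 0], "roll": 0, "gripper": 0}, {"slide": [258, -38, 0], "roll": 0, "gripper": 0}]}}

```text
clock: 4.37
position: [0.4947, 0.0751, 0.3039]
ee_rot: [-2.293, -2.146, 0.002]
force: [-0.3, 0.8, -7.7]
width: 0.145
```

{"api": "jog_arm", "payload": {"increments": [{"slide": [26, -3, 0], "roll": 0, "gripper": 0}, {"slide": [47, -6, 0], "roll": 0, "gripper": 0}, {"slide": [62, -8, 0], "roll": 0, "gripper": 0}, {"slide": [73, -10, 0], "roll": 0, "gripper": 0}, {"slide": [79, -10, 0], "roll": 0, "gripper": 0}, {"slide": [81, -10, 0], "roll": 0, "gripper": 0}, {"slide": [81, -10, 0], "roll": 0, "gripper": 0}, {"slide": [81, -10, 0], "roll": 0, "gripper": 0}, {"slide": [81, -10, 0], "roll": 0, "gripper": 0}, {"slide": [81, -10, 0], "roll": 0, "gripper": 0}]}}

```text
clock: 5.2
position: [0.4924, 0.1525, 0.3046]
ee_rot: [2.297, 2.142, -0.001]
force: [-0.3, -0.4, -7.7]
width: 0.142
```

```bash
python3 - <<'E'
from h import *
st()
im=arm.get_image("scene");cv2.imwrite("pics/g3.png",cv2.resize(im["frame"][40:260,240:440],None,fx=2.7,fy=2.7)); np.savez("s3.npz",**im)
X=cloud(im)
L=X-C; px=L@SX; py=L@SY;z=X[...,2]
for lo,hi in((.13,.15),(.15,.17),(.17,.19),(.20,.24),(.265,.285)):
    m=(z>lo)&(z<hi)&(abs(px)<.08)&(abs(py+.08)<.07); print(lo,hi,m.sum(),px[m].max(),(py[m].min()+py[m].max())/2,np.median(py[m]))
E
```

```text
t 5.2 q [ 0.05  0.25 -0.56  1.68  0.14  1.25 -0.61] p [0.4924 0.1525 0.3046] F [-0.3 -0.4 -7.7] M [-0.09 -0.07  0.04] w 13.1
toolx [ 0.07   0.998 -0.   ] tooly [ 0.998 -0.07  -0.   ] stand xy 0.0005 -0.0847
yaw err of tool y to stand x (deg) -0.15
0.13 0.15 49 0.010820315853566772 -0.08417335792327216 -0.08504094912079478
0.15 0.17 49 0.01068716259139843 -0.0848719217143934 -0.08566736181488338
0.17 0.19 48 0.010476016010282264 -0.08466066118555271 -0.08558262403579908
0.2 0.24 555 0.048978152785999776 -0.08420270472529831 -0.09103743778864262
0.265 0.285 62 0.01003722423229563 -0.08435127459093483 -0.08503439043619426
```

View pics/g3.png

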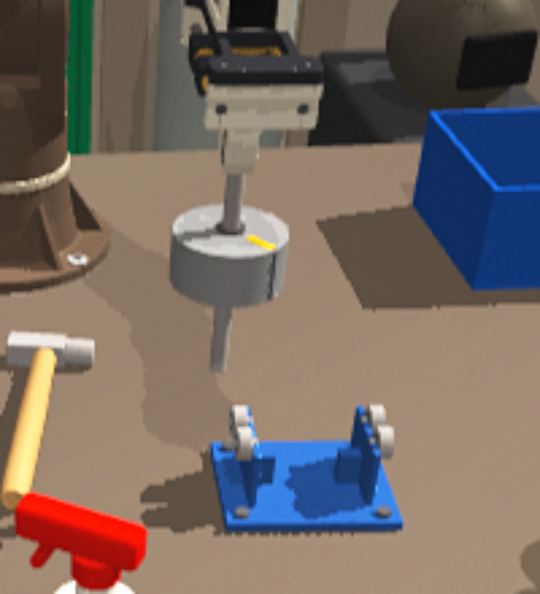

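{"api": "jog_arm", "payload": {"increments": [{"slide": [0, -1, 6], "roll": 0, "gripper": 0}, {"slide": [0, -1, 18], "roll": 0, "gripper": 0}, {"slide": [0, -1, 34], "roll": 0, "gripper": 0}, {"slide": [0, -1, 52], "roll": 0, "gripper": 0}, {"slide": [0, -1, 70], "roll": 0, "gripper": 0}, {"slide": [0, -1, 85], "roll": 0, "gripper": 0}, {"slide": [0, -1, 94], "roll": 0, "gripper": 0}, {"slide": [2, -1, 98], "roll": 0, "gripper": 0}, {"slide": [6, -1, 98], "roll": 0, "gripper": 0}, {"slide": [10, -1, 98], "roll": 0, "gripper": 0}], "newtons": 20}}

```text
clock: 6.08
position: [0.4922, 0.1641, 0.2073]
ee_rot: [2.296, 2.144, 0.001]
force: [-0.3, 0.9, -7.1]
width: 0.152
```

```bash
python3 - <<'E'
from h import *
s,T=st()
im=arm.get_image("scene");cv2.imwrite("pics/g4.png",cv2.resize(im["frame"][70:260,260:420],None,fx=3.1,fy=3.1))
p=np.array(s["position"]);s0=(p-C)@SY*1000;z0=p[2]*1000
for th in np.arange(0,91,3):
    t=np.deg2rad(th); S=-65+157*np.sin(t)-7*np.cos(t); Z=68-19+157*np.cos(t)+7*np.sin(t)
    print(th,round(S-s0,1),round(z0-Z,1))
E
```

```text
t 6.08 q [ 0.    0.34 -0.55  1.82  0.2   1.04 -0.69] p [0.4922 0.1641 0.2073] F [-0.3  0.9 -7.1] M [ 0.02 -0.13  0.05] w 14.0
toolx [0.068 0.998 0.001] tooly [ 0.998 -0.068  0.001] stand xy -0.0004 -0.0731
yaw err of tool y to stand x (deg) -0.07
0 1.1 1.3
3 9.3 1.1
6 17.5 1.4
9 25.7 2.1
12 33.8 3.2
15 41.9 4.8
18 49.9 6.8
21 57.8 9.2
24 65.5 12.0
27 73.1 15.2
30 80.5 18.8
33 87.7 22.8
36 94.7 27.1
39 101.4 31.8
42 107.9 36.9
45 114.1 42.3
48 120.0 48.0
51 125.7 54.0
54 131.0 60.3
57 135.9 66.9
60 140.5 73.7
63 144.8 80.7
66 148.6 88.0
69 152.1 95.5
72 155.2 103.1
75 157.9 110.9
78 160.2 118.8
81 162.0 126.8
84 163.5 134.9
87 164.5 143.1
90 165.1 151.3
```

View pics/g4.png

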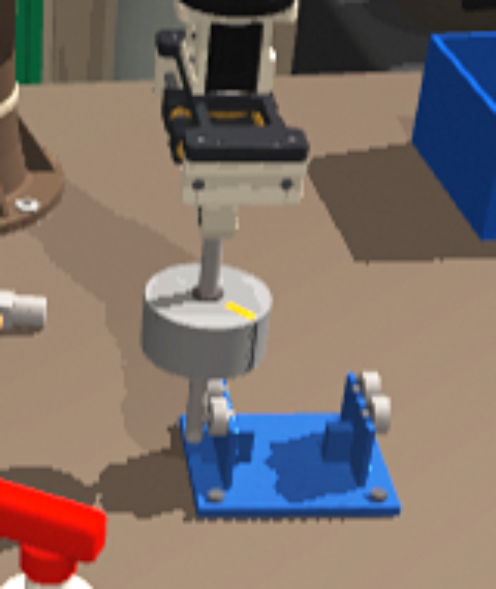

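{"api": "jog_arm", "payload": {"increments": [{"slide": [5, 0, 1], "roll": 0, "gripper": 0}, {"slide": [13, 0, 1], "roll": 0, "gripper": 0}, {"slide": [21, 0, 1], "roll": 0, "gripper": 0}, {"slide": [29, 0, 2], "roll": 0, "gripper": 0}, {"slide": [37, 0, 3], "roll": 0, "gripper": 0}, {"slide": [45, 0, 5], "roll": 0, "gripper": 0}, {"slide": [53, 0, 7], "roll": 0, "gripper": 0}, {"slide": [60, 0, 9], "roll": 0, "gripper": 0}, {"slide": [67, 0, 12], "roll": 0, "gripper": 0}, {"slide": [74, 0, 15], "roll": 0, "gripper": 0}]}}

```text
clock: 6.97
position: [0.497, 0.2381, 0.1915]
ee_rot: [2.296, 2.144, 0.0]
force: [0.8, -2.4, -4.5]
width: 0.147
```

```bash
cat > look.py <<'E'
import sys
from h import *
st()
im=arm.get_image("scene");cv2.imwrite(f"pics/{sys.argv[1]}.png",cv2.resize(im["frame"][70:260,260:420],None,fx=3.1,fy=3.1))
im=arm.get_image("top");cv2.imwrite(f"pics/{sys.argv[1]}t.png",cv2.resize(im["frame"][150:310,80:240],None,fx=3.1,fy=3.1))
E
python3 look.py g5
```

```text
t 6.97 q [-0.14  0.41 -0.55  1.77  0.24  1.03 -0.84] p [0.497  0.2381 0.1915] F [ 0.8 -2.4 -4.5] M [-0.73 -0.21 -0.01] w 13.5
toolx [0.068 0.998 0.   ] tooly [ 0.998 -0.068  0.   ] stand xy -0.0006 0.0011
yaw err of tool y to stand x (deg) -0.05
```

View pics/g5.png

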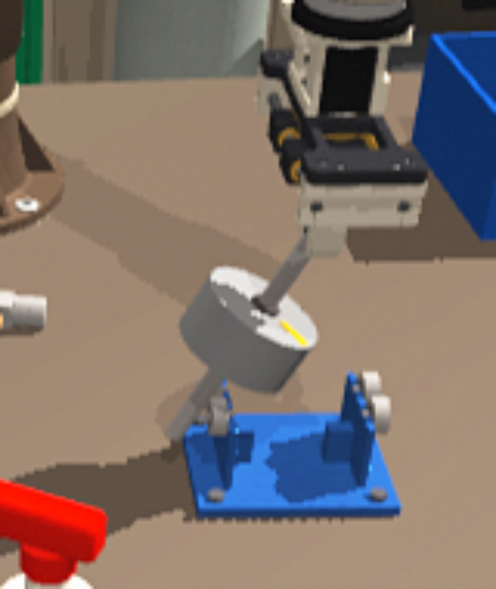

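{"api": "jog_arm", "payload": {"increments": [{"slide": [7, 0, 4], "roll": 0, "gripper": 0}, {"slide": [14, 0, 8], "roll": 0, "gripper": 0}, {"slide": [21, 0, 12], "roll": 0, "gripper": 0}, {"slide": [28, 0, 17], "roll": 0, "gripper": 0}, {"slide": [34, 0, 22], "roll": 0, "gripper": 0}, {"slide": [40, 0, 27], "roll": 0, "gripper": 0}, {"slide": [46, 0, 33], "roll": 0, "gripper": 0}, {"slide": [52, 0, 39], "roll": 0, "gripper": 0}, {"slide": [57, 0, 45], "roll": 0, "gripper": 0}, {"slide": [62, 0, 52], "roll": 0, "gripper": 0}]}}

```text
clock: 7.9
position: [0.5012, 0.3, 0.1392]
ee_rot: [-2.296, -2.145, -0.001]
force: [0.5, -2.2, -3.1]
width: 0.143
```

```bash
python3 look.py g6
```

```text
t 7.9 q [-0.26  0.51 -0.53  1.75  0.31  0.96 -0.98] p [0.5012 0.3    0.1392] F [ 0.5 -2.2 -3.1] M [-0.49 -0.07  0.03] w 13.2
toolx [0.068 0.998 0.   ] tooly [ 0.998 -0.068  0.   ] stand xy -0.0006 0.0631
yaw err of tool y to stand x (deg) -0.05
```

View pics/g6.png

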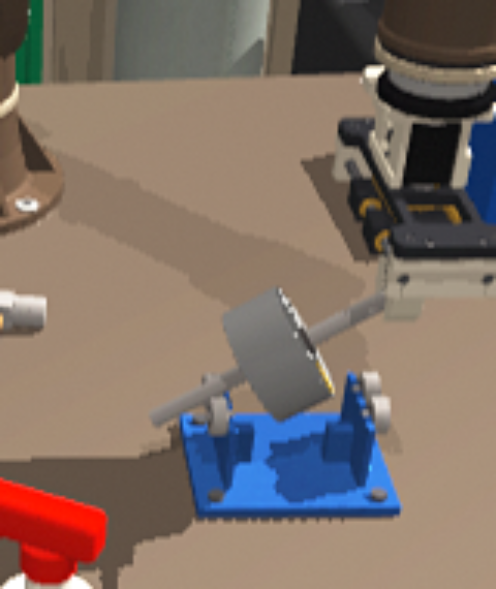

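{"api": "jog_arm", "payload": {"increments": [{"slide": [5, 0, 7], "roll": 0, "gripper": 0}, {"slide": [9, 0, 14], "roll": 0, "gripper": 0}, {"slide": [13, 0, 21], "roll": 0, "gripper": 0}, {"slide": [16, 0, 29], "roll": 0, "gripper": 0}, {"slide": [19, 0, 36], "roll": 0, "gripper": 0}, {"slide": [22, 0, 44], "roll": 0, "gripper": 0}, {"slide": [24, 0, 52], "roll": 0, "gripper": 0}, {"slide": [26, 0, 60], "roll": 0, "gripper": 0}, {"slide": [27, 0, 67], "roll": 0, "gripper": 0}, {"slide": [28, 0, 74], "roll": 0, "gripper": 0}]}}

```text
clock: 8.83
position: [0.503, 0.3274, 0.065]
ee_rot: [-2.296, -2.145, -0.0]
force: [-0.6, -0.6, -2.1]
width: 0.145
```

```bash
python3 look.py g7
```

```text
t 8.83 q [-0.33  0.62 -0.48  1.77  0.37  0.84 -1.06] p [0.503  0.3274 0.065 ] F [-0.6 -0.6 -2.1] M [-0.28 -0.07  0.02] w 13.3
toolx [0.068 0.998 0.   ] tooly [ 0.998 -0.068 -0.   ] stand xy -0.0006 0.0906
yaw err of tool y to stand x (deg) -0.05
```

View pics/g7.png

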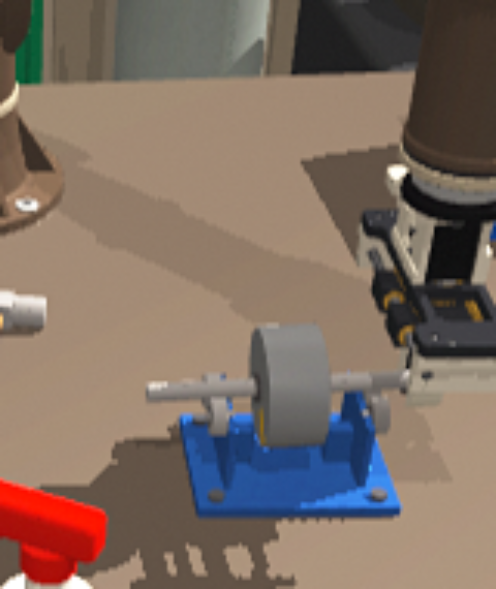

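View pics/g7t.png

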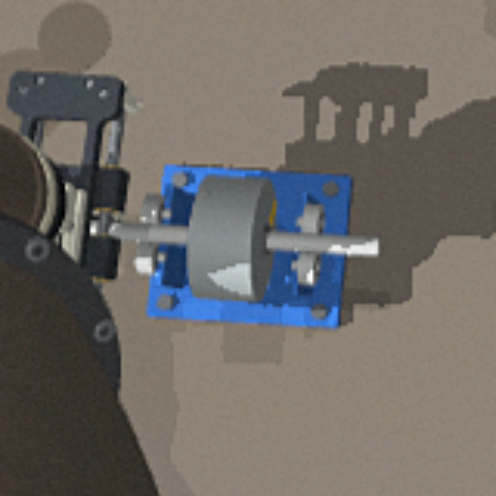

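{"api": "jog_arm", "payload": {"increments": [{"slide": [0, 0, 3], "roll": 0, "gripper": 0}, {"slide": [0, 0, 6], "roll": 0, "gripper": 0}, {"slide": [0, 0, 9], "roll": 0, "gripper": 0}, {"slide": [0, 0, 10], "roll": 0, "gripper": 0}, {"slide": [0, 0, 10], "roll": 0, "gripper": 0}, {"slide": [0, 0, 10], "roll": 0, "gripper": 0}, {"slide": [0, 0, 10], "roll": 0, "gripper": 0}, {"slide": [0, 0, 10], "roll": 0, "gripper": 0}, {"slide": [0, 0, 10], "roll": 0, "gripper": 0}, {"slide": [0, 0, 10], "roll": 0, "gripper": 0}]}}

```text
clock: 9.77
position: [0.5033, 0.3277, 0.0564]
ee_rot: [2.296, 2.145, 0.002]
force: [-1.0, 0.8, 5.8]
width: 0.143
```

```bash
cat > drum.py <<'E'
from h import *
def drum(tag):
    for n in("top","scene"):
        im=arm.get_image(n);X=cloud(im);L=X-C;px=L@SX;py=L@SY;z=X[...,2]
        m=(z>.09)&(z<.13)&(abs(px)<.05)&(abs(py)<.045)
        if m.sum(): print(n,"drum y",py[m].min().round(4),py[m].max().round(4),"x",px[m].min().round(4),px[m].max().round(4),"ztop",np.percentile(z[m],98).round(4),"x@top",px[m][z[m]>.117].mean().round(4))
        for lo,hi in((-.105,-.07),(.035,.05),(.066,.09)):
            m=(z>.055)&(z<.095)&(abs(px)<.012)&(py>lo)&(py<hi)
            if m.sum()>3: print("  shaft",lo,m.sum(),"x",np.median(px[m]).round(4),"ztop",np.percentile(z[m],95).round(4),"ymin/max",py[m].min().round(4),py[m].max().round(4))
        b=(80,150) if n=="top" else (260,100); w=160
        cv2.imwrite(f"pics/{tag}_{n}.png",cv2.resize(im["frame"][b[1]:b[1]+160,b[0]:b[0]+w],None,fx=3.6,fy=3.6,interpolation=cv2.INTER_CUBIC))
import sys
st();drum(sys.argv[1])
E
python3 drum.py d1
```

```text
t 9.77 q [-0.34  0.63 -0.48  1.78  0.38  0.82 -1.07] p [0.5033 0.3277 0.0564] F [-1.   0.8  5.8] M [-0.1   0.23 -0.01] w 13.1
toolx [0.068 0.998 0.001] tooly [ 0.998 -0.068  0.001] stand xy -0.0003 0.0908
yaw err of tool y to stand x (deg) -0.05
top drum y -0.0272 0.0168 x -0.0427 0.0416 ztop 0.121 x@top -0.0006
  shaft -0.105 94 x -0.0006 ztop 0.0831 ymin/max -0.105 -0.07
  shaft 0.035 50 x -0.001 ztop 0.0823 ymin/max 0.0351 0.05
  shaft 0.066 50 x 0.0015 ztop 0.0822 ymin/max 0.0662 0.0889
scene drum y -0.0285 0.0162 x -0.0324 0.0442 ztop 0.1192 x@top 0.0032
  shaft -0.105 93 x 0.0053 ztop 0.0807 ymin/max -0.1048 -0.0701
  shaft 0.035 49 x 0.0049 ztop 0.0808 ymin/max 0.0353 0.05
  shaft 0.066 59 x 0.003 ztop 0.0889 ymin/max 0.0669 0.0849
```

View pics/d1_scene.png

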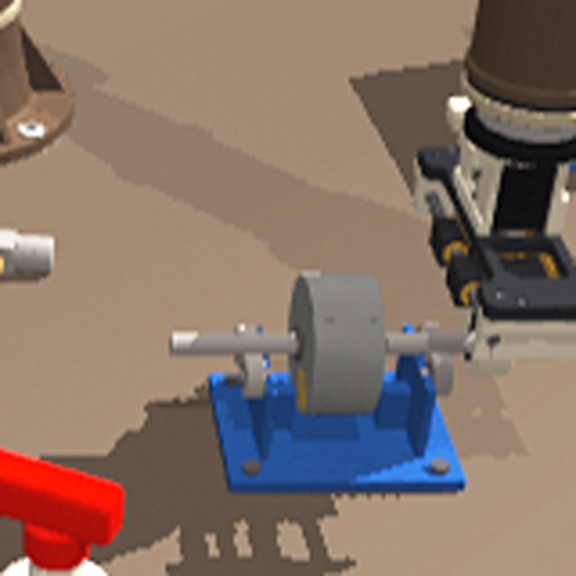

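{"api": "jog_arm", "payload": {"increments": [{"slide": [1, 0, -1], "roll": 0, "gripper": 0}, {"slide": [2, 0, -1], "roll": 0, "gripper": 0}, {"slide": [3, 0, -1], "roll": 0, "gripper": 0}, {"slide": [4, 0, -1], "roll": 0, "gripper": 0}, {"slide": [5, 0, -1], "roll": 0, "gripper": 0}, {"slide": [5.5, 0, -1], "roll": 0, "gripper": 0}, {"slide": [5.5, 0, -1], "roll": 0, "gripper": 0}, {"slide": [5.5, 0, -1], "roll": 0, "gripper": 0.6}, {"slide": [5.5, 0, -1], "roll": 0, "gripper": 0.6}, {"slide": [5.5, 0, -1], "roll": 0, "gripper": 0.6}]}}

```text
clock: 10.7
position: [0.5035, 0.3333, 0.0567]
ee_rot: [-2.295, -2.145, -0.001]
force: [-0.7, -0.7, -0.3]
width: 0.31
```

```bash
python3 drum.py d2
```

```text
t 10.7 q [-0.35  0.64 -0.48  1.77  0.38  0.83 -1.07] p [0.5035 0.3333 0.0567] F [-0.7 -0.7 -0.3] M [-0.   -0.07 -0.03] w 28.5
toolx [0.068 0.998 0.001] tooly [ 0.998 -0.068  0.   ] stand xy -0.0005 0.0965
yaw err of tool y to stand x (deg) -0.04
top drum y -0.027 0.0174 x -0.0424 0.0415 ztop 0.1212 x@top -0.0002
  shaft -0.105 96 x -0.0006 ztop 0.0833 ymin/max -0.1046 -0.0709
  shaft 0.035 50 x -0.001 ztop 0.083 ymin/max 0.0354 0.0494
  shaft 0.066 63 x -0.0007 ztop 0.0836 ymin/max 0.0661 0.0883
scene drum y -0.0282 0.0162 x -0.0344 0.0462 ztop 0.1192 x@top 0.0029
  shaft -0.105 92 x 0.0052 ztop 0.0808 ymin/max -0.1046 -0.0701
  shaft 0.035 54 x 0.0058 ztop 0.0806 ymin/max 0.0351 0.05
  shaft 0.066 54 x 0.0057 ztop 0.0812 ymin/max 0.066 0.0858
```

View pics/d2_scene.png

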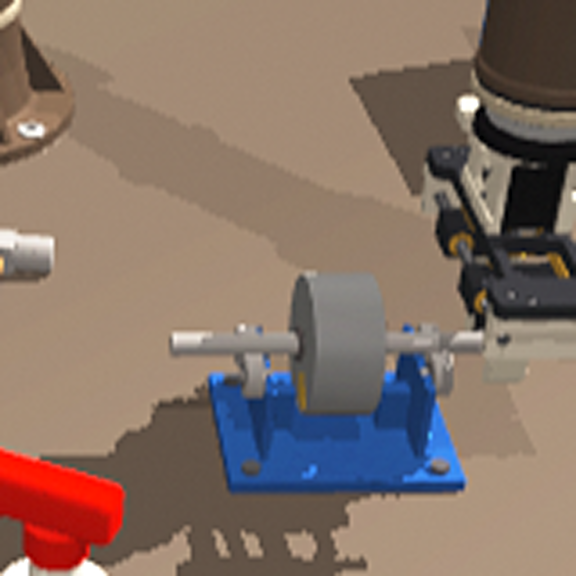

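{"api": "jog_arm", "payload": {"increments": [{"slide": [0, 0, 0], "roll": 0, "gripper": 0.6}, {"slide": [0, 0, -20], "roll": 0, "gripper": 0.6}, {"slide": [0, 0, -50], "roll": 0, "gripper": 0.6}, {"slide": [0, 0, -85], "roll": 0, "gripper": 0.6}, {"slide": [0, 0, -115], "roll": -0.1, "gripper": 0.7}, {"slide": [-10, 0, -125], "roll": -0.22, "gripper": 0.7}, {"slide": [-30, 0, -125], "roll": -0.34, "gripper": 0.7}, {"slide": [-50, 0, -125], "roll": -0.46, "gripper": 0.7}, {"slide": [-70, 0, -125], "roll": -0.58, "gripper": 0.7}, {"slide": [-90, 0, -125], "roll": -0.7, "gripper": 0.7}]}}

```text
clock: 11.63
position: [0.4971, 0.2423, 0.1818]
ee_rot: [1.412, 2.806, 0.0]
force: [1.0, -0.6, -0.3]
width: 0.7
```

```bash
python3 drum.py d3
```

```text
t 11.63 q [-0.03  0.46 -0.72  1.77  0.35  1.05 -0.24] p [0.4971 0.2423 0.1818] F [ 1.  -0.6 -0.3] M [ 0.   -0.18  0.04] w 64.4
toolx [-0.596  0.803 -0.   ] tooly [0.803 0.596 0.   ] stand xy -0.0008 0.0052
yaw err of tool y to stand x (deg) 40.43
top drum y -0.0272 0.0173 x -0.0291 0.0419 ztop 0.1202 x@top 0.005
  shaft -0.105 98 x -0.0004 ztop 0.0829 ymin/max -0.1049 -0.0701
scene drum y -0.0284 0.0167 x -0.0351 0.0448 ztop 0.1192 x@top 0.0026
  shaft -0.105 93 x 0.005 ztop 0.0814 ymin/max -0.1045 -0.0702
  shaft 0.035 53 x 0.0051 ztop 0.0805 ymin/max 0.0352 0.0496
  shaft 0.066 63 x 0.0053 ztop 0.0814 ymin/max 0.0666 0.0897
```

View pics/d3_scene.png

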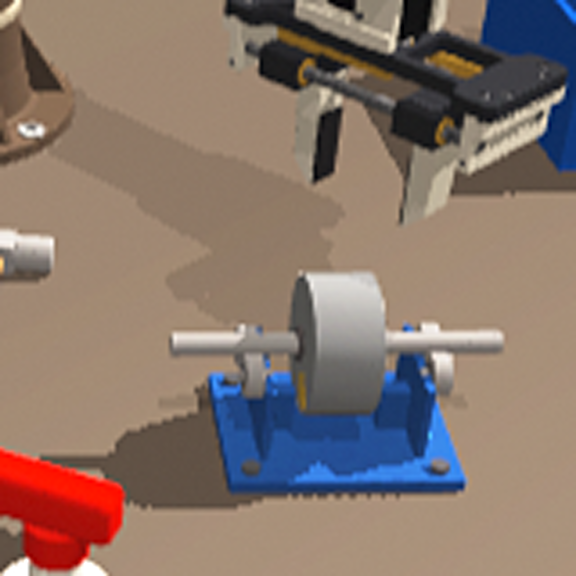

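```bash
cat > dash.py <<'E'
from h import *
def dash(im,yface,verbose=True):
    F=im["frame"].astype(int); 
    m=(F[...,2]>110)&(F[...,1]>85)&(F[...,0]<F[...,1]*.55)
    v,u=np.nonzero(m); K=im["intrinsics"]; o=-im["R"].T@im["t"]
    d=(np.linalg.inv(K)@np.stack([u,v,np.ones_like(u)]).astype(float)).T@im["R"]
    t=(yface-(o-C)@SY)/(d@SY); P=o+t[:,None]*d-C
    x=P@SX; z=P[:,2]-.075; r=np.hypot(x,z); k=(r<.05)&(r>.01)
    if k.sum()<2: print("no dash",k.sum()); return
    a=np.rad2deg(np.arctan2(x[k].mean(),-z[k].mean())); print("dash n",k.sum(),"x",x[k].min().round(3),x[k].max().round(3),"z",z[k].min().round(3),z[k].max().round(3),"angle from down toward +standx",a.round(1)); return a
if __name__=="__main__":
    import sys
    yc=float(sys.argv[1])
    for n in("scene","top"):
        im=arm.get_image(n); print(n)
        print(" -face");dash(im,yc-.022); print(" +face");dash(im,yc+.022)
E
python3 dash.py -0.005
python3 - <<'E'
from dash import *
import glob
# d1,d2,d3 crops -> upscaled crops, downsample
for t in("d1","d2","d3"):
    f=cv2.resize(cv2.imread(f"pics/{t}_scene.png"),(160,160),interpolation=cv2.INTER_AREA)
    im=dict(np.load("scene0.npz")); F=np.zeros((384,512,3),np.uint8);F[100:260,260:420]=f; im["frame"]=F;print(t);dash(im,-.027)
E
```

```text
scene
 -face
dash n 14 x 0.008 0.028 z -0.034 -0.019 angle from down toward +standx 34.4
 +face
no dash 0
top
 -face
dash n 9 x 0.012 0.027 z -0.029 -0.012 angle from down toward +standx 43.9
 +face
no dash 0
d1
dash n 14 x 0.006 0.028 z -0.034 -0.018 angle from down toward +standx 32.8
d2
dash n 13 x 0.008 0.028 z -0.034 -0.02 angle from down toward +standx 33.4
d3
dash n 13 x 0.008 0.028 z -0.034 -0.02 angle from down toward +standx 33.4
```

{"api": "jog_arm", "payload": {"increments": [{"slide": [1, -2, 0], "roll": -0.11, "gripper": 1}, {"slide": [3, -5, 0], "roll": -0.23, "gripper": 1}, {"slide": [5, -8, 0], "roll": -0.35, "gripper": 1}, {"slide": [6, -12, 0], "roll": -0.47, "gripper": 1}, {"slide": [8, -15, 0], "roll": -0.59, "gripper": 1}, {"slide": [9, -18, 0], "roll": -0.71, "gripper": 1}, {"slide": [9, -18.5, 0], "roll": -0.82, "gripper": 1}, {"slide": [9, -18.5, 0], "roll": -0.866, "gripper": 1}, {"slide": [9, -18.5, 10], "roll": -0.866, "gripper": 1}, {"slide": [9, -18.5, 25], "roll": -0.866, "gripper": 1}]}}

```text
clock: 12.67
position: [0.4776, 0.241, 0.1571]
ee_rot: [0.118, 3.137, 0.003]
force: [-0.5, 0.7, -0.0]
width: 1.005
```

```bash
python3 -c "
from h import *
st(C-.0206*SX+np.array([0,0,.0805]))"; python3 dash.py -.005
```

```text
t 12.67 q [ 0.09  0.53 -0.93  1.83  0.49  1.03  0.47] p [0.4776 0.241  0.1571] F [-0.5  0.7 -0. ] M [ 0.08 -0.15  0.  ] w 92.5
toolx [-0.997  0.075 -0.002] tooly [0.075 0.997 0.002] stand xy -0.0202 0.0027
yaw err of tool y to stand x (deg) 89.53
slide mm [ 0.6 -2.8 76.6]
scene
 -face
dash n 13 x 0.008 0.028 z -0.032 -0.019 angle from down toward +standx 35.2
 +face
no dash 0
top
 -face
no dash 0
 +face
no dash 0
```

{"api": "jog_arm", "payload": {"increments": [{"slide": [0, -2.7, 20], "roll": 0.008, "gripper": 1}, {"slide": [0, -2.7, 45], "roll": 0.008, "gripper": 0.9}, {"slide": [0, -2.7, 65], "roll": 0.008, "gripper": 0.7}, {"slide": [0, -2.7, 75], "roll": 0.008, "gripper": 0.6}, {"slide": [0, -2.7, 76.5], "roll": 0.008, "gripper": 0.3}, {"slide": [0, -2.7, 76.5], "roll": 0.008, "gripper": 0.3}, {"slide": [0, -2.7, 76.5], "roll": 0.008, "gripper": 0.3}, {"slide": [0, -2.7, 76.5], "roll": 0.008, "gripper": 0.3}, {"slide": [0, -2.7, 76.5], "roll": 0.008, "gripper": 0.3}, {"slide": [0, -2.7, 76.5], "roll": 0.008, "gripper": 0.3}], "newtons": 30}}

```text
clock: 13.6
position: [0.4769, 0.2348, 0.0808]
ee_rot: [0.129, 3.138, -0.004]
force: [-2.0, -5.1, 2.8]
width: 0.477
```

```bash
python3 drum.py d4; python3 - <<'E'
from h import *
s,T=st()
p=np.array(s["position"])-C; x0=p@SX*1000; z0=p[2]*1000
r=np.hypot(x0,z0+19-75);a0=np.rad2deg(np.arctan2(x0,z0+19-75));print("r,a0",r,a0)
for a in np.arange(a0,66,5): print(round(a),"slide x",round(-(r*np.sin(np.deg2rad(a))-x0),1),"z",round(-(75-19+r*np.cos(np.deg2rad(a))-z0),1))
E
```

```text
t 13.6 q [ 0.04  0.61 -0.85  1.91  0.59  0.89  0.38] p [0.4769 0.2348 0.0808] F [-2.  -5.1  2.8] M [-1.14  0.21  0.19] w 43.9
toolx [-0.997  0.082 -0.001] tooly [ 0.082  0.997 -0.003] stand xy -0.0204 -0.0035
yaw err of tool y to stand x (deg) 89.15
top drum y -0.0252 0.0178 x 0.0211 0.0418 ztop 0.1135 x@top nan
  shaft -0.105 14 x 0.0048 ztop 0.0808 ymin/max -0.1045 -0.0793
scene drum y -0.0446 0.0378 x -0.0307 0.0465 ztop 0.1276 x@top -0.0047
  shaft -0.105 93 x 0.0046 ztop 0.0813 ymin/max -0.1044 -0.0702
  shaft 0.035 51 x 0.0052 ztop 0.0803 ymin/max 0.0351 0.0498
  shaft 0.066 63 x 0.0052 ztop 0.0806 ymin/max 0.0665 0.0897
t 13.7 q [ 0.04  0.61 -0.85  1.91  0.59  0.89  0.38] p [0.477  0.2349 0.0809] F [-1.3 -5.8  1.8] M [-1.17  0.14  0.25] w 44.2
toolx [-0.997  0.082 -0.001] tooly [ 0.082  0.997 -0.003] stand xy -0.0204 -0.0035
yaw err of tool y to stand x (deg) 89.16
r,a0 32.128274962339106 -39.323561741070144
-39 slide x -0.0 z -0.0
-34 slide x -2.2 z -1.7
-29 slide x -4.6 z -3.2
-24 slide x -7.1 z -4.4
-19 slide x -9.7 z -5.5
-14 slide x -12.4 z -6.3
-9 slide x -15.2 z -6.9
-4 slide x -17.9 z -7.2
1 slide x -20.7 z -7.3
6 slide x -23.5 z -7.1
11 slide x -26.3 z -6.7
16 slide x -29.0 z -6.1
21 slide x -31.7 z -5.2
26 slide x -34.3 z -4.1
31 slide x -36.8 z -2.8
36 slide x -39.1 z -1.2
41 slide x -41.3 z 0.5
46 slide x -43.3 z 2.4
51 slide x -45.2 z 4.5
56 slide x -46.9 z 6.7
61 slide x -48.4 z 9.1
66 slide x -49.6 z 11.6drum.py:6: RuntimeWarning: Mean of empty slice.
  if m.sum(): print(n,"drum y",py[m].min().round(4),py[m].max().round(4),"x",px[m].min().round(4),px[m].max().round(4),"ztop",np.percentile(z[m],98).round(4),"x@top",px[m][z[m]>.117].mean().round(4))
  ret = ret.dtype.type(ret / rcount)
```

View pics/d4_scene.png

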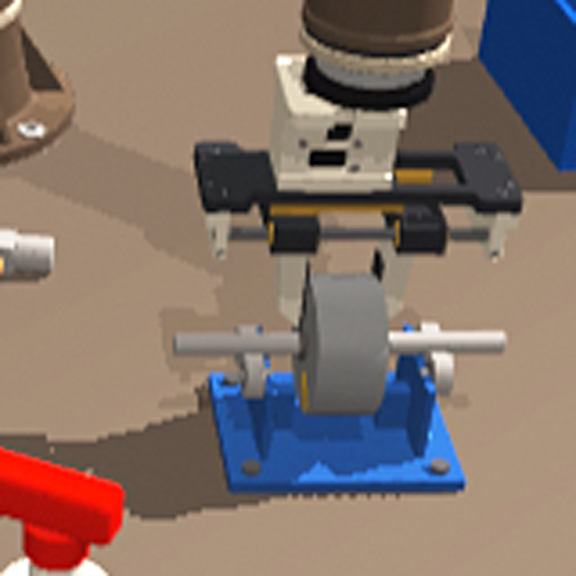

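{"api": "jog_arm", "payload": {"increments": [{"slide": [-2, 0, -1.7], "roll": 0, "gripper": 0.3}, {"slide": [-4.6, 0, -3.2], "roll": 0, "gripper": 0.3}, {"slide": [-7.1, 0, -4.4], "roll": 0, "gripper": 0.3}, {"slide": [-9.7, 0, -5.5], "roll": 0, "gripper": 0.3}, {"slide": [-12.4, 0, -6.3], "roll": 0, "gripper": 0.3}, {"slide": [-15.2, 0, -6.9], "roll": 0, "gripper": 0.3}, {"slide": [-18, 0, -7.2], "roll": 0, "gripper": 0.3}, {"slide": [-20.7, 0, -7.3], "roll": 0, "gripper": 0.3}, {"slide": [-23.5, 0, -7.1], "roll": 0, "gripper": 0.3}, {"slide": [-26.3, 0, -6.7], "roll": 0, "gripper": 0.3}]}}

```text
clock: 14.53
position: [0.5032, 0.2345, 0.0868]
ee_rot: [-0.127, -3.139, -0.001]
force: [-0.4, -0.4, -7.5]
width: 0.48
```

{"api": "jog_arm", "payload": {"increments": [{"slide": [-2.7, 0, 0.6], "roll": 0, "gripper": 0.3}, {"slide": [-5.4, 0, 1.5], "roll": 0, "gripper": 0.3}, {"slide": [-8, 0, 2.6], "roll": 0, "gripper": 0.3}, {"slide": [-10.5, 0, 3.9], "roll": 0, "gripper": 0.3}, {"slide": [-12.8, 0, 5.5], "roll": 0, "gripper": 0.3}, {"slide": [-15, 0, 7.2], "roll": 0, "gripper": 0.3}, {"slide": [-17, 0, 9.1], "roll": 0, "gripper": 0.3}, {"slide": [-18.9, 0, 11.2], "roll": 0, "gripper": 0.3}, {"slide": [-20.6, 0, 13.4], "roll": 0, "gripper": 0.3}, {"slide": [-22, 0, 15.8], "roll": 0, "gripper": 0.3}]}}

```text
clock: 15.37
position: [0.5251, 0.2325, 0.0709]
ee_rot: [-0.127, -3.139, 0.0]
force: [-0.7, -0.2, -8.3]
width: 0.479
```

```bash
python3 drum.py d5 2>/dev/null; python3 dash.py -.004
```

```text
t 15.37 q [ 0.05  0.68 -0.82  1.82  0.61  0.92  0.44] p [0.5251 0.2325 0.0709] F [-0.7 -0.2 -8.3] M [0.15 0.01 0.02] w 44.1
toolx [-0.997  0.081 -0.   ] tooly [ 0.081  0.997 -0.   ] stand xy 0.0279 -0.0026
yaw err of tool y to stand x (deg) 89.21
scene drum y -0.0437 0.0382 x 0.0175 0.05 ztop 0.126 x@top 0.0371
  shaft 0.035 7 x 0.0056 ztop 0.0629 ymin/max 0.0467 0.05
scene
 -face
dash n 6 x -0.035 -0.014 z 0.032 0.047 angle from down toward +standx -148.6
 +face
no dash 0
top
 -face
no dash 0
 +face
no dash 0
```

View pics/d5_scene.png

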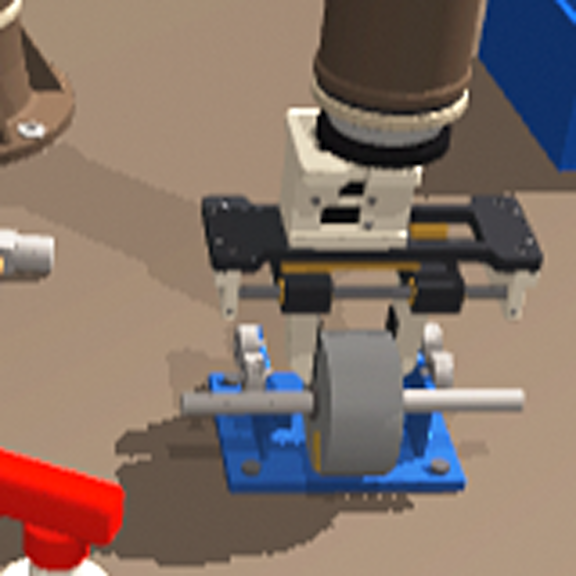

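View pics/d5_top.png

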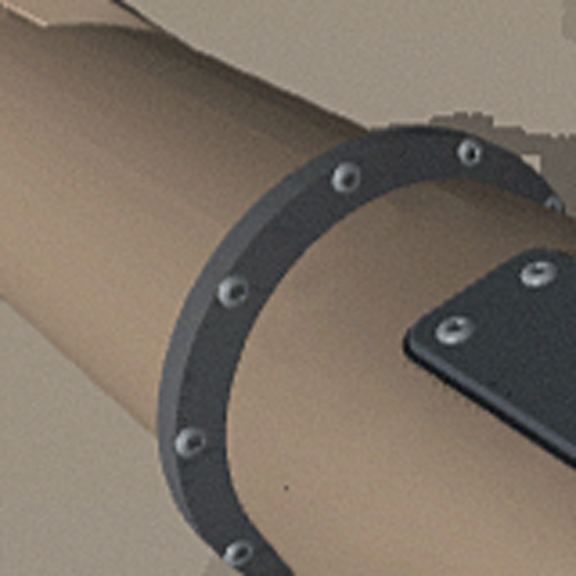

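{"api": "jog_arm", "payload": {"increments": [{"slide": [0, 0, -6], "roll": 0, "gripper": 0.3}, {"slide": [0, 0, -16], "roll": 0, "gripper": 0.3}, {"slide": [0, 0, -28], "roll": 0, "gripper": 0.3}, {"slide": [4, 0, -36], "roll": 0, "gripper": 0.3}, {"slide": [12, 0, -38], "roll": 0, "gripper": 0.3}, {"slide": [22, 0, -38], "roll": 0, "gripper": 0.3}, {"slide": [32, 0, -38], "roll": 0, "gripper": 0.3}, {"slide": [41, 0, -38], "roll": 0, "gripper": 0.3}, {"slide": [47, 0, -38], "roll": 0, "gripper": 0.3}, {"slide": [48.4, 0, -38], "roll": 0, "gripper": 0.3}]}}

```text
clock: 16.4
position: [0.4748, 0.2366, 0.1088]
ee_rot: [-0.124, -3.138, 0.001]
force: [0.3, -0.2, -8.1]
width: 0.48
```

```bash
python3 drum.py d6 2>/dev/null
```

```text
t 16.4 q [ 0.06  0.58 -0.88  1.89  0.55  0.94  0.41] p [0.4748 0.2366 0.1088] F [ 0.3 -0.2 -8.1] M [0.14 0.07 0.02] w 44.2
toolx [-0.997  0.079  0.001] tooly [ 0.079  0.997 -0.001] stand xy -0.0227 -0.002
yaw err of tool y to stand x (deg) 89.31
top drum y -0.0237 0.0199 x 0.0225 0.0417 ztop 0.1298 x@top 0.035
scene drum y -0.0445 0.0449 x -0.0353 0.0475 ztop 0.1291 x@top 0.0216
  shaft 0.035 18 x 0.0002 ztop 0.0639 ymin/max 0.0465 0.0499
```

View pics/d6_scene.png

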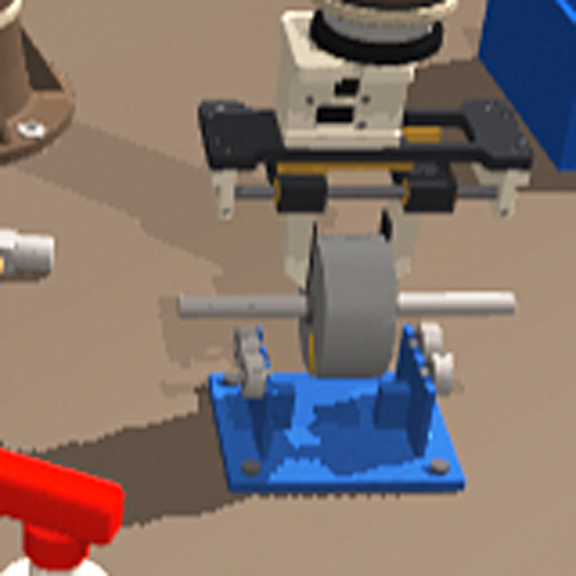

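```bash
python3 - <<'E'
from h import *
im=arm.get_image("scene");X=cloud(im);L=X-C;px=L@SX;py=L@SY;z=X[...,2]
for lo,hi in((-.10,-.07),(.05,.09)):
    m=(z>.09)&(z<.12)&(abs(px)<.02)&(py>lo)&(py<hi);print(m.sum(),np.median(px[m]),np.percentile(z[m],[5,95]))
im=arm.get_image("top");X=cloud(im);L=X-C;px=L@SX;py=L@SY;z=X[...,2]
m=(z>.09)&(z<.12)&(abs(px)<.03)&(py>-.11)&(py<-.06);print(m.sum(),np.median(px[m]) if m.any() else 0)
E
```

```text
82 0.004402153319482131 [0.0981214  0.10895981]
106 0.004427078330520921 [0.09924374 0.10927426]
90 -0.0014107917406839638
```

{"api": "jog_arm", "payload": {"increments": [{"slide": [0, 0, 5], "roll": 0, "gripper": 0.3}, {"slide": [0, 0, 11], "roll": 0, "gripper": 0.3}, {"slide": [0, 0, 17], "roll": 0, "gripper": 0.3}, {"slide": [-1, 0, 22], "roll": 0, "gripper": 0.3}, {"slide": [-1, 0, 26], "roll": 0, "gripper": 0.3}, {"slide": [-1, 0, 29], "roll": 0, "gripper": 0.3}, {"slide": [-1, 0, 30], "roll": 0, "gripper": 0.3}, {"slide": [-1, 0, 30], "roll": 0, "gripper": 0.3}, {"slide": [-1, 0, 30], "roll": 0, "gripper": 0.3}, {"slide": [-1, 0, 30], "roll": 0, "gripper": 0.3}]}}

```text
clock: 17.43
position: [0.4771, 0.2363, 0.0802]
ee_rot: [0.125, 3.139, -0.003]
force: [-7.4, -6.0, 12.6]
width: 0.48
```

```bash
python3 drum.py d7 2>/dev/null;python3 dash.py -.003;  python3 - <<'E'
from h import *
s,T=st()
p=np.array(s["position"])-C; x0=p@SX*1000; z0=p[2]*1000
r=np.hypot(x0,z0+19-75);a0=np.rad2deg(np.arctan2(x0,z0+19-75));print("r,a0",r,a0)
for a in np.arange(a0,66,5): print(round(a),"slide x",round(-(r*np.sin(np.deg2rad(a))-x0),1),"z",round(-(75-19+r*np.cos(np.deg2rad(a))-z0),1))
E
```

```text
t 17.43 q [ 0.04  0.61 -0.85  1.91  0.59  0.89  0.38] p [0.4771 0.2363 0.0802] F [-7.4 -6.  12.6] M [-1.13  1.41  0.29] w 44.1
toolx [-0.997  0.08  -0.   ] tooly [ 0.08   0.997 -0.002] stand xy -0.0203 -0.0021
yaw err of tool y to stand x (deg) 89.28
top drum y -0.0237 0.019 x 0.0211 0.042 ztop 0.1122 x@top nan
  shaft -0.105 4 x 0.0055 ztop 0.0806 ymin/max -0.1043 -0.097
scene drum y -0.0434 0.0387 x -0.0303 0.0451 ztop 0.1282 x@top -0.0054
  shaft -0.105 90 x 0.0053 ztop 0.081 ymin/max -0.1044 -0.072
  shaft 0.035 52 x 0.0045 ztop 0.0805 ymin/max 0.0353 0.0498
  shaft 0.066 64 x 0.0061 ztop 0.0811 ymin/max 0.0661 0.0899
scene
 -face
dash n 11 x 0.017 0.03 z -0.029 -0.01 angle from down toward +standx 50.3
 +face
no dash 0
top
 -face
dash n 4 x 0.018 0.024 z -0.037 -0.028 angle from down toward +standx 34.5
 +face
no dash 0
t 17.63 q [ 0.04  0.61 -0.85  1.91  0.59  0.89  0.38] p [0.477  0.2363 0.0802] F [-7.9 -5.9 13.1] M [-1.1   1.41  0.31] w 43.8
toolx [-0.997  0.08  -0.   ] tooly [ 0.08   0.997 -0.002] stand xy -0.0204 -0.0021
yaw err of tool y to stand x (deg) 89.27
r,a0 31.590414437946897 -40.11987628488451
-40 slide x -0.0 z -0.0
-35 slide x -2.2 z -1.7
-30 slide x -4.5 z -3.2
-25 slide x -6.9 z -4.4
-20 slide x -9.5 z -5.5
-15 slide x -12.1 z -6.3
-10 slide x -14.8 z -6.9
-5 slide x -17.5 z -7.3
0 slide x -20.3 z -7.4
5 slide x -23.0 z -7.3
10 slide x -25.8 z -7.0
15 slide x -28.5 z -6.4
20 slide x -31.1 z -5.6
25 slide x -33.6 z -4.5
30 slide x -36.1 z -3.2
35 slide x -38.4 z -1.8
40 slide x -40.6 z -0.1
45 slide x -42.6 z 1.8
50 slide x -44.5 z 3.8
55 slide x -46.2 z 6.0
60 slide x -47.7 z 8.3
65 slide x -49.0 z 10.7
```

{"api": "jog_arm", "payload": {"increments": [{"slide": [0, 0, 0], "roll": 0, "gripper": 0.3}, {"slide": [0, 0, 0], "roll": 0, "gripper": 0.3}, {"slide": [-2.2, 0, -1.7], "roll": 0, "gripper": 0.3}, {"slide": [-4.5, 0, -3.2], "roll": 0, "gripper": 0.3}, {"slide": [-7, 0, -4.4], "roll": 0, "gripper": 0.3}, {"slide": [-9.5, 0, -5.5], "roll": 0, "gripper": 0.3}, {"slide": [-12.1, 0, -6.3], "roll": 0, "gripper": 0.3}, {"slide": [-14.8, 0, -6.9], "roll": 0, "gripper": 0.3}, {"slide": [-17.5, 0, -7.2], "roll": 0, "gripper": 0.3}, {"slide": [-20.3, 0, -7.3], "roll": 0, "gripper": 0.3}], "newtons": 6}}

```text
clock: 18.47
position: [0.4982, 0.2348, 0.0864]
ee_rot: [-0.127, -3.139, -0.0]
force: [-3.9, -2.1, 0.2]
width: 0.479
```

```bash
python3 drum.py d8 2>/dev/null;python3 dash.py -.003
```

```text
t 18.47 q [ 0.05  0.63 -0.85  1.86  0.59  0.92  0.42] p [0.4982 0.2348 0.0864] F [-3.9 -2.1  0.2] M [-0.38  0.8   0.08] w 44.1
toolx [-0.997  0.081  0.   ] tooly [0.081 0.997 0.   ] stand xy 0.0008 -0.0021
yaw err of tool y to stand x (deg) 89.22
scene drum y -0.0433 0.0385 x -0.0283 0.045 ztop 0.1277 x@top 0.0074
  shaft -0.105 94 x 0.0049 ztop 0.0815 ymin/max -0.1047 -0.0701
  shaft 0.035 48 x 0.0044 ztop 0.0808 ymin/max 0.0351 0.0497
  shaft 0.066 63 x 0.0054 ztop 0.0803 ymin/max 0.0664 0.0899
scene
 -face
dash n 11 x 0.003 0.014 z -0.038 -0.015 angle from down toward +standx 17.5
 +face
no dash 0
top
 -face
no dash 0
 +face
no dash 0
```

View pics/d8_scene.png

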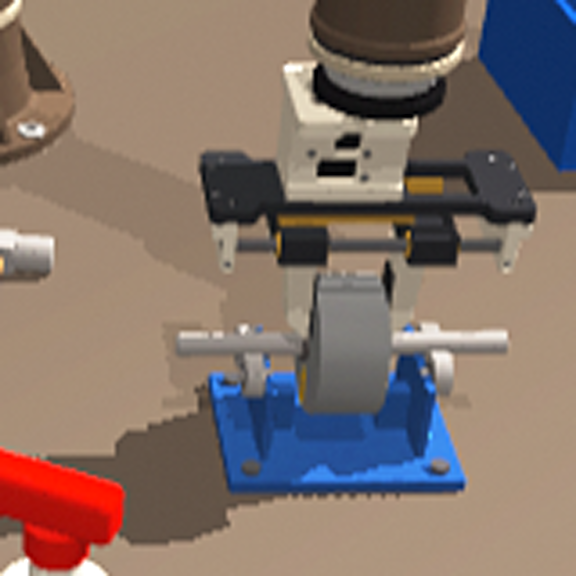

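{"api": "jog_arm", "payload": {"increments": [{"slide": [-2.7, 0, 0.6], "roll": 0, "gripper": 0.3}, {"slide": [-5.5, 0, 1.2], "roll": 0, "gripper": 0.3}, {"slide": [-8.2, 0, 2], "roll": 0, "gripper": 0.3}, {"slide": [-10.8, 0, 3], "roll": 0, "gripper": 0.3}, {"slide": [-13.3, 0, 4.1], "roll": 0, "gripper": 0.3}, {"slide": [-15.8, 0, 5.4], "roll": 0, "gripper": 0.3}, {"slide": [-18.1, 0, 6.8], "roll": 0, "gripper": 0.3}, {"slide": [-20.3, 0, 8.5], "roll": 0, "gripper": 0.3}, {"slide": [-22.3, 0, 10.3], "roll": 0, "gripper": 0.3}, {"slide": [-24.2, 0, 12.3], "roll": 0, "gripper": 0.3}]}}

```text
clock: 19.5
position: [0.5224, 0.2332, 0.0741]
ee_rot: [0.127, 3.139, 0.001]
force: [-3.6, -0.6, 2.6]
width: 0.476
```

```bash
python3 drum.py d9 2>/dev/null;python3 dash.py -.003
```

```text
t 19.5 q [ 0.05  0.67 -0.83  1.82  0.61  0.93  0.43] p [0.5224 0.2332 0.0741] F [-3.6 -0.6  2.6] M [0.01 0.72 0.17] w 43.8
toolx [-0.997  0.081 -0.   ] tooly [0.081 0.997 0.001] stand xy 0.0251 -0.0021
yaw err of tool y to stand x (deg) 89.22
scene drum y -0.0431 0.0382 x -0.0245 0.0458 ztop 0.1244 x@top 0.0278
  shaft -0.105 93 x 0.0058 ztop 0.0811 ymin/max -0.1048 -0.07
  shaft 0.035 14 x 0.0055 ztop 0.0786 ymin/max 0.0463 0.0499
  shaft 0.066 64 x 0.0055 ztop 0.0808 ymin/max 0.0662 0.0899
scene
 -face
dash n 3 x -0.014 -0.011 z -0.034 -0.03 angle from down toward +standx -21.4
 +face
no dash 0
top
 -face
no dash 0
 +face
no dash 0
```

View pics/d9_scene.png

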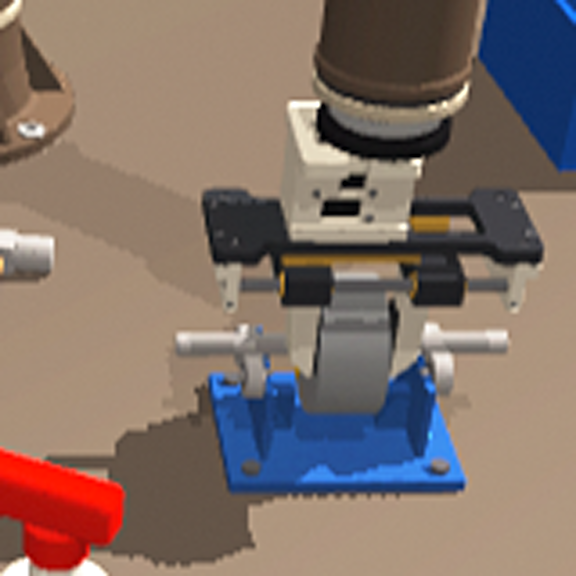

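{"api": "jog_arm", "payload": {"increments": [{"slide": [0, 0, 0], "roll": 0, "gripper": 0.64}, {"slide": [0, 0, 0], "roll": 0, "gripper": 0.64}, {"slide": [0, 0, 0], "roll": 0, "gripper": 0.64}, {"slide": [0, 0, 0], "roll": 0, "gripper": 0.64}, {"slide": [0, 0, 0], "roll": 0, "gripper": 0.64}, {"slide": [0, 0, 0], "roll": 0, "gripper": 0.64}, {"slide": [0, 0, 0], "roll": 0, "gripper": 0.64}, {"slide": [0, 0, 0], "roll": 0, "gripper": 0.64}, {"slide": [0, 0, 0], "roll": 0, "gripper": 0.64}, {"slide": [0, 0, 0], "roll": 0, "gripper": 0.64}]}}

```text
clock: 20.53
position: [0.5221, 0.2329, 0.0741]
ee_rot: [0.127, 3.139, -0.0]
force: [-0.1, -0.2, -0.6]
width: 0.637
```

```bash
python3 drum.py d10 2>/dev/null;python3 dash.py -.003
```

```text
t 20.53 q [ 0.05  0.67 -0.83  1.82  0.61  0.93  0.43] p [0.5221 0.2329 0.0741] F [-0.1 -0.2 -0.6] M [ 0.09 -0.09  0.  ] w 58.6
toolx [-0.997  0.081 -0.   ] tooly [ 0.081  0.997 -0.   ] stand xy 0.0248 -0.0025
yaw err of tool y to stand x (deg) 89.22
scene drum y -0.045 0.0449 x -0.0256 0.046 ztop 0.1253 x@top 0.0273
  shaft -0.105 91 x 0.0047 ztop 0.0807 ymin/max -0.1045 -0.0705
  shaft 0.066 63 x 0.0048 ztop 0.0808 ymin/max 0.0664 0.0897
scene
 -face
dash n 12 x 0.009 0.029 z -0.027 -0.01 angle from down toward +standx 47.6
 +face
no dash 0
top
 -face
no dash 0
 +face
no dash 0
```

View pics/d10_scene.png

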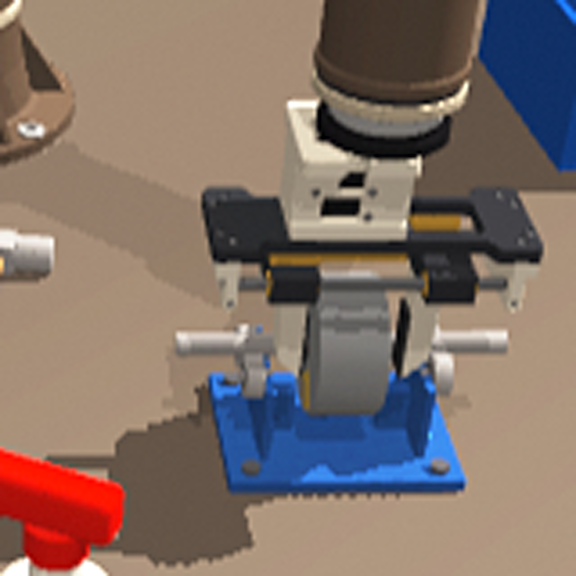

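{"api": "jog_arm", "payload": {"increments": [{"slide": [0, 0, -3], "roll": 0, "gripper": 0.7}, {"slide": [0, 0, -10], "roll": 0, "gripper": 0.7}, {"slide": [0, 0, -22], "roll": 0, "gripper": 0.7}, {"slide": [0, 0, -38], "roll": 0, "gripper": 0.8}, {"slide": [0, 0, -55], "roll": 0, "gripper": 1}, {"slide": [0, 0, -70], "roll": 0, "gripper": 1}, {"slide": [0, 0, -80], "roll": 0, "gripper": 1}, {"slide": [5, 0, -84], "roll": 0, "gripper": 1}, {"slide": [15, 0, -84], "roll": 0, "gripper": 1}, {"slide": [25, 0, -84], "roll": 0, "gripper": 1}]}}

```text
clock: 21.57
position: [0.496, 0.2347, 0.1578]
ee_rot: [-0.127, -3.139, 0.0]
force: [-0.4, -0.5, -0.2]
width: 1.001
```

```bash
for i in 1 2 3; do python3 dash.py -.003|grep -A1 -e -face; done
```

```text
-face
dash n 11 x 0.009 0.029 z -0.027 -0.01 angle from down toward +standx 49.2
--
 -face
no dash 0
 -face
dash n 11 x 0.009 0.029 z -0.027 -0.01 angle from down toward +standx 49.2
--
 -face
no dash 0
 -face
dash n 11 x 0.009 0.029 z -0.027 -0.01 angle from down toward +standx 49.2
--
 -face
no dash 0
```

{"api": "jog_arm", "payload": {"increments": [{"slide": [0, 0, 0], "roll": 0, "gripper": 1}, {"slide": [0, 0, 0], "roll": 0, "gripper": 1}, {"slide": [0, 0, 0], "roll": 0, "gripper": 1}, {"slide": [0, 0, 0], "roll": 0, "gripper": 1}, {"slide": [0, 0, 0], "roll": 0, "gripper": 1}, {"slide": [0, 0, 0], "roll": 0, "gripper": 1}, {"slide": [0, 0, 0], "roll": 0, "gripper": 1}, {"slide": [0, 0, 0], "roll": 0, "gripper": 1}, {"slide": [0, 0, 0], "roll": 0, "gripper": 1}, {"slide": [0, 0, 0], "roll": 0, "gripper": 1}]}}

```text
clock: 22.7
position: [0.4972, 0.2348, 0.1581]
ee_rot: [0.127, 3.139, -0.0]
force: [0.1, 0.5, 0.5]
width: 0.998
```

```bash
for i in 1 2 3; do python3 dash.py -.003|grep -A1 -e -face; done; python3 drum.py d11 2>/dev/null
```

```text
-face
dash n 11 x 0.009 0.029 z -0.027 -0.01 angle from down toward +standx 49.2
--
 -face
no dash 0
 -face
dash n 11 x 0.009 0.029 z -0.027 -0.01 angle from down toward +standx 49.2
--
 -face
no dash 0
 -face
dash n 11 x 0.009 0.029 z -0.027 -0.01 angle from down toward +standx 49.2
--
 -face
no dash 0
t 23.0 q [ 0.1   0.55 -0.91  1.79  0.49  1.05  0.49] p [0.4972 0.2349 0.1581] F [-0.6  0.5  0.1] M [ 0.07 -0.13  0.  ] w 92.2
toolx [-0.997  0.081 -0.   ] tooly [ 0.081  0.997 -0.   ] stand xy -0.0002 -0.0022
yaw err of tool y to stand x (deg) 89.22
  shaft -0.105 98 x -0.001 ztop 0.0839 ymin/max -0.1049 -0.0705
scene drum y -0.0251 0.0199 x -0.0364 0.0475 ztop 0.1192 x@top 0.0029
  shaft -0.105 90 x 0.0046 ztop 0.0815 ymin/max -0.1045 -0.0704
  shaft 0.035 53 x 0.0051 ztop 0.0805 ymin/max 0.0352 0.0498
  shaft 0.066 63 x 0.0055 ztop 0.0811 ymin/max 0.0669 0.0898
```

View pics/d11_scene.png

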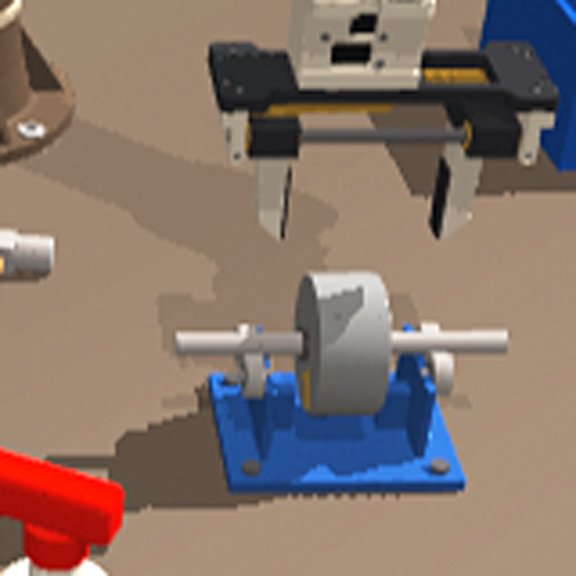

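{"api": "jog_arm", "payload": {"increments": [{"slide": [0, 0, 15], "roll": -0.013, "gripper": 1}, {"slide": [0, 0, 35], "roll": -0.013, "gripper": 1}, {"slide": [0, 0, 52], "roll": -0.013, "gripper": 1}, {"slide": [0, 0, 63], "roll": -0.013, "gripper": 0.9}, {"slide": [0, 0, 67], "roll": -0.013, "gripper": 0.75}, {"slide": [0, 0, 67], "roll": -0.013, "gripper": 0.6}, {"slide": [0, 0, 67], "roll": -0.013, "gripper": 0.55}, {"slide": [0, 0, 67], "roll": -0.013, "gripper": 0.55}, {"slide": [0, 0, 67], "roll": -0.013, "gripper": 0.55}, {"slide": [0, 0, 67], "roll": -0.013, "gripper": 0.55}], "newtons": 20}}

```text
clock: 23.93
position: [0.4975, 0.2351, 0.0918]
ee_rot: [0.107, 3.139, 0.001]
force: [0.5, 0.7, -0.4]
width: 0.568
```

```bash
python3 drum.py d12 2>/dev/null; python3 dash.py -.0026
```

```text
t 23.93 q [ 0.06  0.62 -0.86  1.86  0.58  0.93  0.43] p [0.4975 0.2351 0.0918] F [ 0.5  0.7 -0.4] M [ 0.09 -0.09  0.02] w 52.2
toolx [-0.998  0.068 -0.001] tooly [0.068 0.998 0.   ] stand xy 0.0001 -0.0019
yaw err of tool y to stand x (deg) 89.96
scene drum y -0.045 0.0416 x -0.0257 0.0458 ztop 0.1277 x@top 0.0061
  shaft -0.105 91 x 0.005 ztop 0.081 ymin/max -0.1046 -0.0701
  shaft 0.035 50 x 0.0044 ztop 0.0804 ymin/max 0.0351 0.0499
  shaft 0.066 63 x 0.0055 ztop 0.0808 ymin/max 0.0664 0.09
scene
 -face
dash n 11 x 0.007 0.027 z -0.029 -0.012 angle from down toward +standx 45.1
 +face
no dash 0
top
 -face
no dash 0
 +face
no dash 0
```

View pics/d12_scene.png

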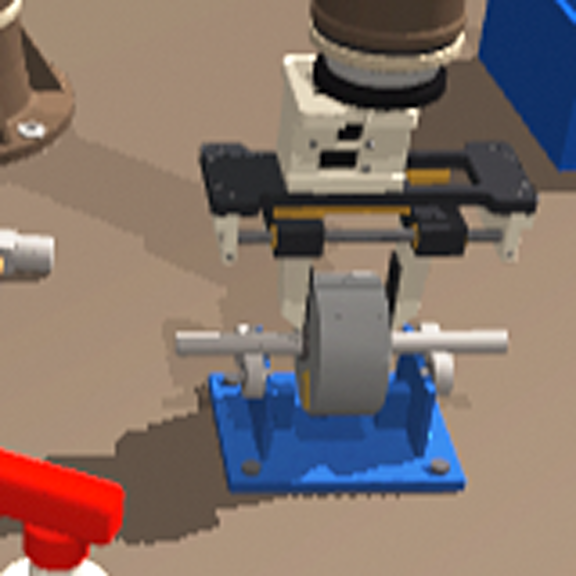

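{"api": "jog_arm", "payload": {"increments": [{"slide": [0, 0, 0], "roll": 0, "gripper": 0.5}, {"slide": [0, 0, 0], "roll": 0, "gripper": 0.48}, {"slide": [0, 0, 0], "roll": 0, "gripper": 0.45}, {"slide": [0, 0, 0], "roll": 0, "gripper": 0.3}, {"slide": [0, 0, 0], "roll": 0, "gripper": 0.3}, {"slide": [0, 0, 0], "roll": 0, "gripper": 0.3}, {"slide": [0, 0, 0], "roll": 0, "gripper": 0.3}, {"slide": [0, 0, 0], "roll": 0, "gripper": 0.3}, {"slide": [0, 0, 0], "roll": 0, "gripper": 0.3}, {"slide": [0, 0, 0], "roll": 0, "gripper": 0.3}], "newtons": 25}}

```text
clock: 24.97
position: [0.4971, 0.2349, 0.0911]
ee_rot: [-0.107, -3.14, 0.0]
force: [0.9, 0.2, 0.0]
width: 0.477
```

```bash
python3 drum.py d13 2>/dev/null; python3 dash.py -.0026
```

```text
t 24.97 q [ 0.06  0.62 -0.86  1.86  0.58  0.93  0.43] p [0.4971 0.2349 0.0911] F [0.9 0.2 0. ] M [ 0.08 -0.13  0.05] w 43.9
toolx [-0.998  0.068  0.   ] tooly [ 0.068  0.998 -0.   ] stand xy -0.0002 -0.0021
yaw err of tool y to stand x (deg) 89.96
scene drum y -0.0424 0.038 x -0.0264 0.0458 ztop 0.1275 x@top 0.0069
  shaft -0.105 95 x 0.0053 ztop 0.0811 ymin/max -0.1046 -0.0701
  shaft 0.035 53 x 0.0047 ztop 0.0811 ymin/max 0.0351 0.05
  shaft 0.066 64 x 0.0055 ztop 0.0803 ymin/max 0.0661 0.0899
scene
 -face
dash n 11 x 0.007 0.027 z -0.029 -0.012 angle from down toward +standx 45.1
 +face
no dash 0
top
 -face
no dash 0
 +face
no dash 0
```

View pics/d13_scene.png

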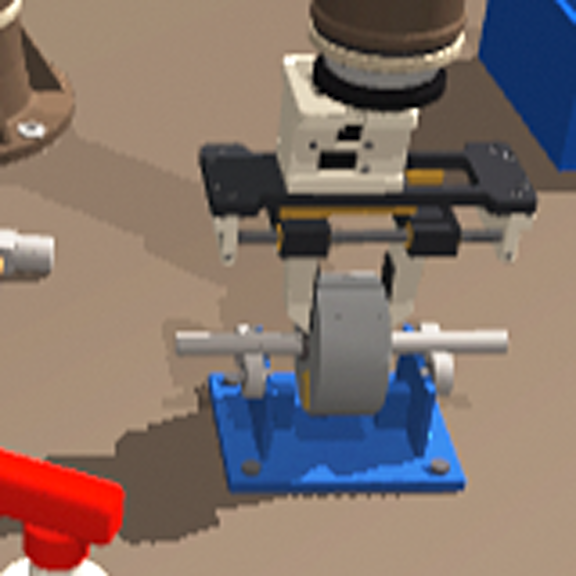

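```bash
python3 -c "
from h import *
print(arm.sign_off())"
```

```text
the job is handed in; nothing more can be done
None
```

I handed the job in with the drum lying on both roller pairs of the robot's-left stand, gripped across its faces at about 25 N. My checks put the heavy side within about 10° of straight down. `sign_off` reports no verdict.

**What I did**
- I gripped the upper shaft end, lifted the drum off the pipe and tipped it over the near roller pair until the shaft lay on both. I let go, and it stayed still with the dash about 34° from bottom.
- My first attempt to turn it went wrong. At 30 N the grip was too stiff, so it lifted the drum off the rollers instead of turning it. It never left the grip and its centre stayed near 65 mm, and I set it back on the rollers.
- I then turned it by hand at 6 N, to about 60° or more from where it had rested, and let go. It swung back by itself to about 45–49° and lay still over several readings.
- I gripped it where it lay, without turning it, and handed in after about 25 s.

**Last checks**
- **Seating:** the shaft is on the rollers (top at about 81 mm), within about 1 mm across. The drum sits about 2.5 mm off centre along the shaft.
- **Grip:** the opening is 44 mm and the vertical force on the tool is about 0 N, so the stand carries the weight. The dash angle did not change on closing.

**What disagreed or was not checked**
- The two rest angles differ by roughly 11°, which is within what roller drag allows. I left the drum at the second one.
- I could not measure the swing speed directly. I inferred it from the roughly 70° swing, which took under a second with the fingers open.
- I did not measure the hammer, spray bottle or brackets again afterwards, though no move was aimed near them.

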